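# Unsnap the sample case and slide the tray under the microscope

### The arm

A 6-joint arm with a two-finger parallel gripper is mounted at the origin on the work surface. World frame = base frame: x ahead of the robot, y to its left, z up, the work surface at z = 0. Lengths are in m, angles in degrees, forces in N, time in s.
With the tool pointing down it reaches from about 0.35 to 0.875 m from the base axis. Payload 4.2 kg.
Tool frame: the origin (TCP) lies between the finger pads; the fingertips stand 17 mm ahead of it and the grasp point (between the pads) lies 2 mm behind it; z points along the fingers, y is the direction in which the jaws open and shut (so a half turn about z gives the same grasp; the last joint's range is limited). The gripper opens to 87 mm and grips with 3 to 60 N. Pads are 19 mm wide; open, the fingers measure 117 mm over their backs; the gripper's body (75 mm by 190 mm) begins 51 mm behind the grasp point.
Start: joints at [-60.126, 22.042, 0.453, 0, -68.411, -14.817], TCP at [0.162, -0.604, 0.24] pointing down, gripper open.
Joint ranges: [-179.83, 179.83], [-69.29, 118.12], [-61.27, 80.66], [-181.25, 117.63], [-171.15, -9.14], [-177.46, 177.46]. Speed limits (degrees/s): [159.86, 159.86, 180, 180, 180, 180].

### API

Orientations are given as a 3x3 rotation matrix whose columns are the frame's x, y, z axes.
In Python, from station import r gives the robot as it stands.
- The arm moves only by the shell command python3 -m creep 'ROWS'. ROWS is JSON, a list of rows, each a list of 7 numbers: the opening, from 0 (shut) to 1 (fully open), then the shift along the tool's x, y, z scaled (see below), then the turn, a rotation vector about the tool's x, y, z scaled (see below). A call has 1 to 5 rows; each row is the pose to reach, as a shift and turn from the pose measured when the call began, along the tool's axes at that moment, turning the shorter way round; what a row does not reach only later rows make up. The controller multiplies each number of a shift by 300 mm and each number of a turn by 180 degrees. A row lasts 1/12 s, in which the tool goes at most 41.7 mm and 7.16 degrees, less where a joint would pass 70% of its speed; a pose out of reach is approached as far as the arm can. A call with a number of a shift or a turn outside -1 to 1 is refused whole. A call with a gripper value outside its range is refused whole. The fingers move at their own pace and stop on an object; the grip force is fixed at half the most. Time passes only in rows, so rows that repeat a pose let the fingers close. It gives the time, the measured TCP pose, the force and the opening at its end, in the units of the state.
- r.sense(): the state, without advancing time (a new reading comes with each control period).
- r.capture(name): name is "side" or "top"; returns the picture (480x640x3 uint8, blue, green, red); there is no depth.
- r.camera_model(name): a dict with "mtx" (3x3 intrinsics, pixels), "R" (3x3) and "t" (3): a world point X has camera coordinates R X + t. Camera axes: x right, y down, z forward; pixel columns grow to the right and rows downward; lengths in m; the calibration is good to about 2 mm. A picture is of the moment at which its call begins. camera_model takes no time and is no camera call.
- r.finish_job(): hands the job in, once; it reports no verdict.
Trained networks look in the newest picture that a camera, given by its name, has taken for a name from the list of things; names that differ only in an ending like _2 or _b are one class to them, and where a whole thing is asked for, a point or a joint stands for the part that bears it (a point fixed in the world has none). Each returns a list of dicts, best first, with "score" (0 to 1); they miss things now and then, are a little off and sometimes report something else, mostly with a low value. They report only what shows in the picture. A call takes as long as a camera call. They do not tell look-alikes from the thing itself.
- r.recognise(camera, target): "rect" ([left, top, right, bottom] as shares, 0 to 1, of the picture: columns of its width, rows of its height, round what is visible of it).
- r.outline_of(camera, target): "pixels" (480x640 bool, what is visible of it) and "rect" ([left, top, right, bottom] as shares, 0 to 1, of the picture: columns of its width, rows of its height, round what is visible of it).
The state is a dict: "time_s": time; "joints": joint angles; "joint_velocities": joint speeds; "effort": joint torques, N m; "tcp_pos": TCP position; "ee_rot": TCP orientation; "wrist_force": force on the tool from outside, world axes, zero at the start; "moment": the same for the moment, N m; "gripper_width": opening from 0.0 (shut) to 1.0 (fully open).
Only numpy, scipy, OpenCV 4.12 (cv2) and the standard library are available. Lean on these libraries where they do the work, as an engineer would, in place of code of your own. Each camera call takes 0.05 s, during which the arm holds its last target.

### The job

Take the snap-fit cover off the sample case by squeezing its two orange tabs inward, still squeezed as it lifts clear, and lay it the right way up, centred on the blue mat. Then, keeping it level, lift out the sample tray (its tall middle divider is the handle), set it flat on the open front part of the microscope stage, midway between the rails with its end lug pointing out of the stage, let go, and take it again (by the lug, as the head leaves no room at the middle) to slide it along the stage between the rails until it is home against the far stop, and let go. Do not bump the microscope, and leave the jar, marker, spare tray and mouse where they are.

Things in the scene. Friction and masses are not known exactly. Their poses are not given: they have to be found in the camera images.
- case: dark green open-topped case fixed to the bench, 184 (x) x 78 (y) x 58 mm high, 6 mm walls, inner floor 8 mm above the bench. Origin: centre of its underside, z up, x along its length. The tray lies in it lengthwise, lug towards -x; two blocks 50 mm high, 13 mm either side of the centre line, flank the lug so that it cannot be gripped there
- cover: grey cover, 195 (x) x 89 (y) mm, skirt and top plate together 23 mm high, about 0.2 kg. Origin: centre of the plane of the skirt's lower edge, on which it rests when laid on a flat surface; z up, x along its length as the case's. On the closed case the origin is 40 mm above the case's underside. A fixed block 32 mm wide (y) stands between the tabs, its top 33 mm above the origin
- cover_grip (a point): point midway between the cover's two tabs, 47 mm above the cover's origin (24 mm above its plate), the height at which to squeeze; fingers close along the cover's y axis. Outer faces of the tabs: 63 mm apart, 49 mm when pressed. Barbs below hook under the case's walls, so the cover cannot be lifted unless both tabs are pushed in; squeezed to their stops, cover and tabs carry as one piece
- tab_left (a joint): orange upright snap tab at the cover's y = +29.5 mm, 24 mm long (x), 4 mm thick, top 63 mm above the cover's origin. Value: inward travel, 0 as it stands (hooked), 0.007 m pressed to its stop; unhooked beyond 0.0035. Spring: 2 N to start, 7 N fully pressed
- tab_right (a joint): the same tab at the cover's y = -29.5 mm, moving inward towards +y
- mat: blue mat fixed to the bench, 230 (x) x 130 (y) x 3 mm. Origin: centre of its underside, x along its length; the two ends are alike
- tray: aluminium sample tray with four cells in a row, 144 (x) x 56 (y) mm, rim 16 mm high, about 0.16 kg. Origin: centre of the underside of the cells' part, z up, x along its length. Tall middle divider: a plate at x = 0, 8 mm thick (x), 30 mm wide (y), top 46 mm above the underside. End lug: an upright plate at the -x end, x = -72 to -94 mm, 8 mm thick (y), from 4 to 40 mm above the underside.
- tray_fin (a point): grip point on the tall middle divider, 35 mm above the tray's underside; the fingers close along the tray's x axis
- tray_lug (a point): grip point on the end lug, 83 mm from the tray's origin towards -x, 28 mm above its underside; the fingers close along the tray's y axis
- scope: camera microscope fixed to the bench. Origin: on the bench below the tray's home place, z up, x = sliding direction from the open front (-x) to the stop. Stage top 30 mm high, 110 mm wide, from x = -185 to 85 mm. The white ring light (64 mm wide, underside 145 mm above the bench) and tube hang over x = 53 mm, 367 mm high; the post stands at x = 170 mm, 390 mm high
- stage_home (a point): on the stage top: where the tray's origin lies when home against the stop; axes as the microscope's, and the tray's then agree with them. Two rails 12 mm high guide the tray (56 mm wide): 61 mm apart from x = -20 mm to the stop, flaring to 84 mm apart at x = -75 mm; before that the stage is open. The stop, 12 mm high, crosses at x = 73 mm
- stage_front (a point): on the stage top, 105 mm in front of stage_home: where to set the tray's origin down first, its nose just inside the flare of the rails, its lug towards -x, clear of the microscope head
- jar: amber jar, 56 mm wide, 110 mm high, loose bystander; origin: centre of its underside
- marker: green marker pen lying on the bench, 130 mm long, 15 mm high, loose bystander; origin: underside, near its middle
- spare_tray: empty aluminium tray, 56 x 150 x 16 mm, loose bystander; origin: centre of its underside
- mouse: computer mouse, 100 x 60 x 32 mm, loose bystander; origin: centre of its underside
There are look-alikes about, which are no part of the job. There is more than one size of the cover; the job needs the smaller.

How it is judged (in metres and radians):
On the way, in this order (a step that is already met when the one before it is completed fails the run):
1. the cover is lifted at least 30 mm clear of its closed place with both tabs still pressed in (more than 3.5 mm) (z of cover in the frame of case above 0.07 m and value of joint each of tab_left, tab_right above 0.0035 m), for 0.1 s.
2. the cover lies flat and right way up on the blue mat, its centre within 40 mm of the mat's, let go (horizontal distance between cover and mat below 0.04 m and z of cover in the frame of mat below 0.01 m and angle between cover's own z axis and vertical below 0.08 rad and contact force between the fingers and cover below 0.3 N), for 0.2 s.
3. the tray stands flat on the open front part of the stage, its origin 60 to 140 mm in front of home and within 12 mm of the centre line, lug outward, let go (x of tray in the frame of stage_home between -0.14 and -0.06 m and y of tray in the frame of stage_home between -0.012 and 0.012 m and z of tray in the frame of stage_home below 0.004 m and x of tray_lug in the frame of stage_home below -0.12 m and angle between tray's own z axis and vertical below 0.06 rad and contact force between the fingers and tray below 0.3 N), for 0.2 s.
4. the tray passes half way home sliding flat on the stage (15 to 55 mm from home, less than 10 mm above the stage, tilted less than 0.15 rad) (x of tray in the frame of stage_home between -0.055 and -0.015 m and z of tray in the frame of stage_home below 0.01 m and angle between tray's own z axis and vertical below 0.15 rad), for 0.05 s.
At the end, for the whole second after the job is handed in: the tray lies flat on the stage between the rails, lug outward, within 6 mm of home along the slide, within 5 mm across it and 0.08 rad of its direction; the cover lies flat (0.08 rad), right way up on the mat, its centre within 40 mm of the mat's; both let go and at rest (all of step 2 and x of tray in the frame of stage_home between -0.006 and 0.005 m and y of tray in the frame of stage_home between -0.005 and 0.005 m and z of tray in the frame of stage_home between -0.004 and 0.004 m and x of tray_lug in the frame of stage_home below -0.07 m and angle between the x axis of tray and the x axis of stage_home, either way round below 0.08 rad and angle between tray's own z axis and vertical below 0.06 rad and contact force between the fingers and tray below 0.3 N and linear speed of each of cover, tray below 0.02 m/s); the robot touches nothing.
It fails at once if the tray is tipped by more than 0.4 rad (angle between tray's own z axis and vertical above 0.4 rad).
It fails at once if the robot bumps the microscope (more than 12 N) (contact force between the arm and scope above 12 N).
It fails at once if the jar, marker, spare tray or mouse is moved more than 25 mm (distance of any of jar, marker, spare_tray, mouse from where it was at the start of the episode above 0.025 m).
It also fails if it takes over 72 s, if anything falls off the work surface, if the arm or the gripper's body presses on something with over 40 N, if the wrist force passes 120 N, or if a joint passes its speed limit or range.

## Working session

There is one attempt and no reset: what is moved stays moved. The work goes in short steps, Python scripts to look and compute and a shell command to move; the robot and the scene stay as the last step left them, time stands still between calls to the robot, and variables do not carry over. Pictures are saved under pics/ and viewed, and the job is handed in when it is done.

```bash
ls; mkdir -p pics
python3 - <<'E'
from station import r
import cv2
s=r.sense();print(s)
for n in("side","top"):
    cv2.imwrite(f"pics/{n}0.png",r.capture(n));m=r.camera_model(n);print(n,m)
E
```

```text
pics
{'time_s': 0.0, 'joints': array([-6.01283455e+01,  2.20902187e+01,  3.78227073e-01, -2.94467256e-02,
       -6.84108818e+01, -1.48154227e+01]), 'joint_velocities': array([ 0.08501165, -0.0221634 , -0.03510706, -0.03516657,  0.02834996,
        0.10614139]), 'effort': array([-7.39730676e-04, -3.90670788e+01,  1.87400258e+01,  4.21977729e+00,
        1.09574132e-02, -1.86398493e-04]), 'tcp_pos': array([ 0.16221068, -0.60298411,  0.23845349]), 'ee_rot': array([[-9.65720559e-01, -2.59583079e-01, -6.53690058e-04],
       [-2.59583888e-01,  9.65718285e-01,  2.09760434e-03],
       [ 8.67778492e-05,  2.19538704e-03, -9.99997586e-01]]), 'wrist_force': array([-0.04829341, -0.45092765, -0.49524464]), 'moment': array([ 0.05304935, -0.04202282, -0.00040061]), 'gripper_width': 0.997343848254013}
side {'mtx': array([[529.89301404,   0.        , 311.23595754],
       [  0.        , 529.89301404, 244.47019686],
       [  0.        ,   0.        ,   1.        ]]), 'R': array([[-0.67425339, -0.73830413, -0.01701144],
       [-0.5411177 ,  0.5095874 , -0.66896361],
       [ 0.50256741, -0.44184579, -0.74310046]]), 't': array([0.41439058, 0.28582472, 0.96009453])}
top {'mtx': array([[551.08791653,   0.        , 327.16304956],
       [  0.        , 551.08791653, 233.82528311],
       [  0.        ,   0.        ,   1.        ]]), 'R': array([[-0.02139557, -0.99970229,  0.01172835],
       [-0.99594937,  0.02028757, -0.08759719],
       [ 0.08733317, -0.01355503, -0.99608693]]), 't': array([0.10087936, 0.49472212, 1.09595344])}
```

View pics/side0.png

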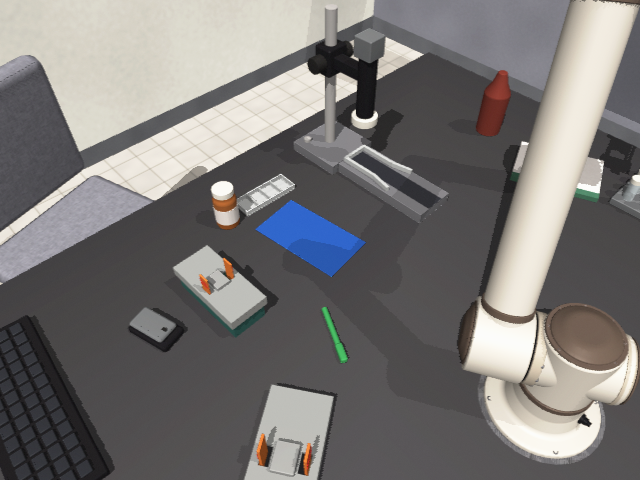

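View pics/top0.png

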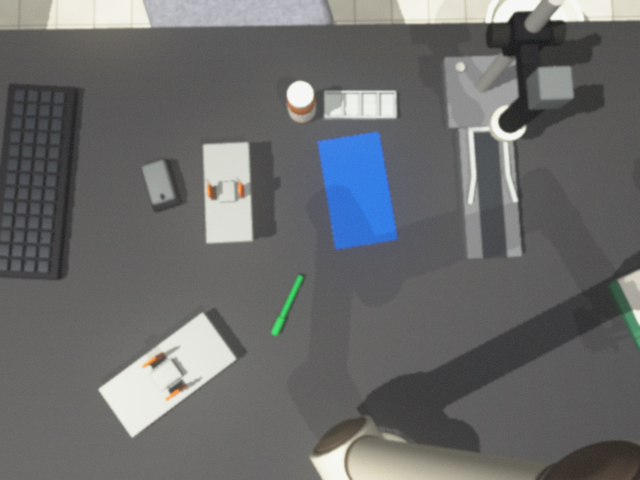

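The top view shows two covers: A at about (228,190) and B, which looks larger, at about (168,373). The mat is at about (358,190) and the stage at about (490,190). I'll measure these next.

```bash
cat > h.py <<'E'
from station import r
import cv2,numpy as np
M={n:r.camera_model(n) for n in("side","top")}
def un(n,uv,z):
    m=M[n];d=np.linalg.inv(m["mtx"])@np.array([uv[0],uv[1],1.]);d=m["R"].T@d;c=-m["R"].T@m["t"]
    return c+d*(z-c[2])/d[2]
def pr(n,X):
    m=M[n];p=m["mtx"]@(m["R"]@np.array(X,float)+m["t"]);return p[:2]/p[2]
def rectmask(n,mask,z):
    ys,xs=np.nonzero(mask);P=np.array([un(n,(x,y),z)[:2] for x,y in zip(xs,ys)],np.float32)
    (c,s,a)=cv2.minAreaRect(P*1000);return np.array(c).round(1),np.array(s).round(1),a
E
python3 - <<'E'
from h import *
im=r.capture("top");r.capture("side")
zs={"cover":.063,"mat":.003,"jar":.1,"marker":.01,"spare_tray":.016,"mouse":.03,"scope":.03,"tray":.016,"case":.05}
for t in zs:
    for cam in("top","side"):
        for o in r.outline_of(cam,t):
            m=o["pixels"]
            if cam=="top": print(cam,t,round(o["score"],2),(np.array(o["rect"])*[640,480,640,480]).round(),*rectmask("top",m,zs[t]))
            else: print(cam,t,round(o["score"],2),(np.array(o["rect"])*[640,480,640,480]).round())
E
```

```text
top cover 0.96 [203. 140. 254. 248.] [579.8 282.6] [199.8  93.4] 1.9041516780853271
top cover 0.72 [100. 312. 238. 436.] [234.8 398.1] [111.2 249.7] 35.49591064453125
side cover 0.77 [174. 246. 271. 330.]
side cover 0.73 [297.   5. 445. 224.]
side cover 0.7 [246. 387. 335. 476.]
top mat 0.97 [318. 131. 398. 249.] [589.8  25.1] [231.8 132.9] 8.58360767364502
side mat 0.82 [254. 201. 364. 278.]
side mat 0.71 [213. 177. 239. 232.]
top jar 0.81 [287.  82. 315. 121.] [744.3 135.5] [51.9 80.8] 89.0246353149414
side jar 0.79 [214. 180. 236. 232.]
side jar 0.3 [185. 274. 265. 335.]
top marker 0.69 [268. 279. 303. 337.] [354.8 173.8] [ 15.5 129.1] 63.0014762878418
side marker 0.63 [319. 305. 346. 364.]
side marker 0.62 [172. 247. 266. 330.]
top spare_tray 0.73 [324.  89. 398. 117.] [767.   16.1] [150.3  59.8] 88.97805786132812
side spare_tray 0.6 [235. 177. 295. 215.]
side spare_tray 0.53 [175. 245. 270. 329.]
side spare_tray 0.19 [255. 202. 365. 278.]
top mouse 0.68 [139. 159. 184. 212.] [603.  422.8] [103.6  62.1] 16.773767471313477
side mouse 0.81 [128. 308. 182. 352.]
top scope 0.92 [442.   0. 572. 257.] [ 710.1 -291.1] [533.8 267.7] 1.6832494735717773
side scope 0.69 [170. 247. 266. 333.]
side scope 0.63 [289.   4. 449. 223.]
side case 0.91 [182. 283. 264. 335.]
```

Run:
```python
import cv2
a=cv2.imread("pics/top0.png")
cv2.imwrite("pics/a.png",cv2.resize(a[40:280,430:560],None,fx=2.5*1,fy=2.5,interpolation=cv2.INTER_CUBIC))
cv2.imwrite("pics/b.png",cv2.resize(a[120:260,180:420],None,fx=3.3,fy=3.3,interpolation=cv2.INTER_CUBIC))
```

```text
(no output)
```

View pics/a.png

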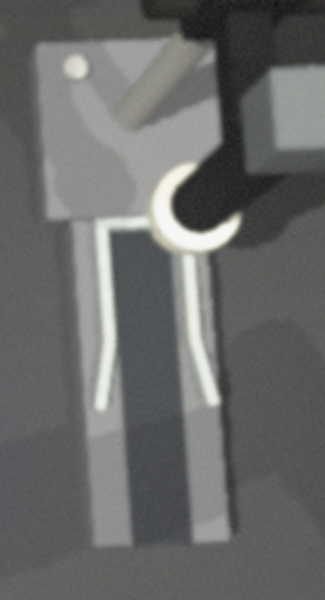

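View pics/b.png

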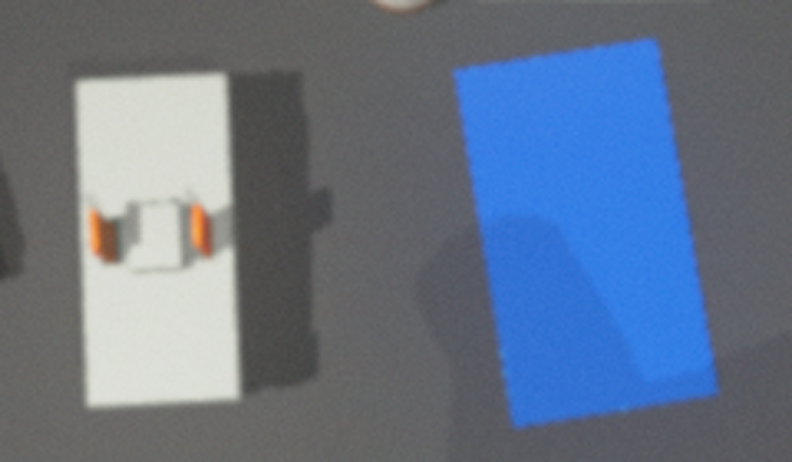

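Run:
```python
from h import *
a=cv2.imread("pics/top0.png").astype(int)
g=a.min(2)
m=np.zeros(g.shape,bool);m[135:250,198:258]=(g[135:250,198:258]>150)
m=cv2.morphologyEx(m.astype(np.uint8),cv2.MORPH_CLOSE,np.ones((25,25)))
n,l,st,ce=cv2.connectedComponentsWithStats(m);k=1+st[1:,4].argmax();m=l==k
print("plate top",rectmask("top",m,.063))
o=(a[...,2]>a[...,0]+70)&(a[...,2]>150);o[:, :198]=0;o[:,258:]=0;o[250:]=0;o[:135]=0
n,l,st,ce=cv2.connectedComponentsWithStats(o.astype(np.uint8))
for i in range(1,n):
    if st[i,4]>10: print("tab",st[i],un("top",ce[i],.095)[:2])
b=(a[...,0]>a[...,2]+80)&(a[...,0]>150); b=cv2.morphologyEx(b.astype(np.uint8),cv2.MORPH_OPEN,np.ones((3,3)))
print("mat",rectmask("top",b>0,.003))
# side
s=cv2.imread("pics/side0.png").astype(int)
b=(s[...,0]>s[...,2]+80)&(s[...,0]>120); b=cv2.morphologyEx(b.astype(np.uint8),cv2.MORPH_OPEN,np.ones((3,3)))
print("mat side",rectmask("side",b>0,.003))
g=s.min(2);m=np.zeros(g.shape,np.uint8);m[240:335,165:275]=(g[240:335,165:275]>120)
cv2.imwrite("pics/sidecov.png",cv2.resize(cv2.imread("pics/side0.png")[235:345,160:285],None,fx=5,fy=5))
# scope: overlay crop big
cv2.imwrite("pics/sc_top.png",cv2.resize(cv2.imread("pics/top0.png")[110:265,445:535],None,fx=3.8*1.0,fy=3.8))
cv2.imwrite("pics/sc_side.png",cv2.resize(cv2.imread("pics/side0.png")[100:225,285:460],None,fx=4.5,fy=4.5))
```

```text
plate top (array([579.2, 285.6]), array([196.4,  90.1]), 1.8703299760818481)
tab [238 182   6  15  65] [0.57929799 0.2554459 ]
tab [207 184   4  13  47] [0.57828529 0.31534006]
mat (array([589.2,  26.5]), array([231.2, 131.5]), 8.042440414428711)
mat side (array([590.9,  27.9]), array([230.1, 130.8]), 8.128145217895508)
```

View pics/sidecov.png

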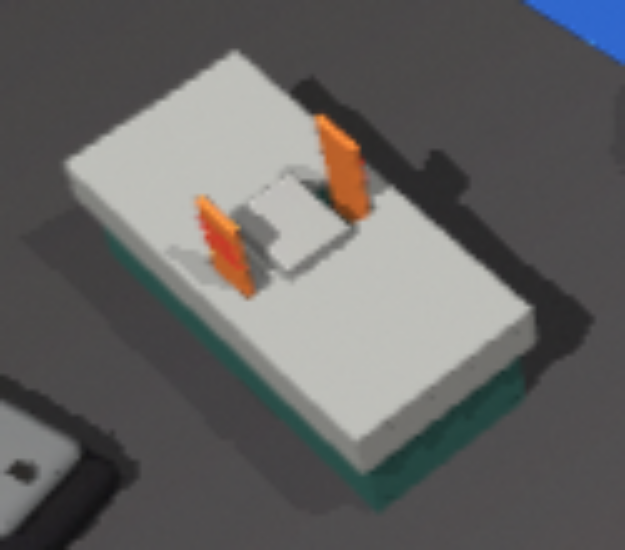

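View pics/sc_top.png

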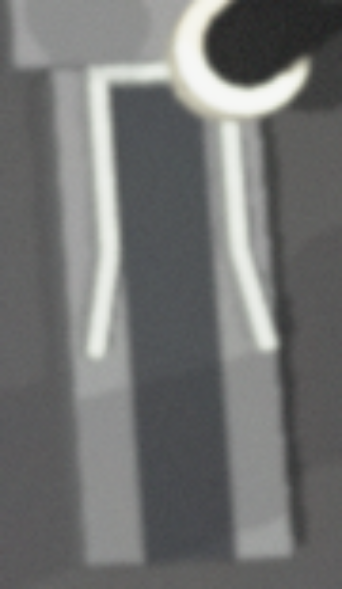

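View pics/sc_side.png

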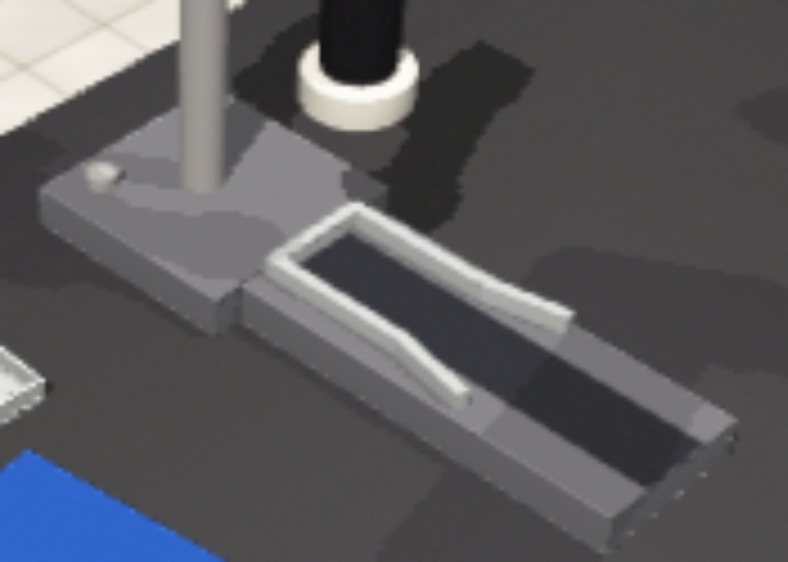

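```bash
cat > fit.py <<'E'
from h import *
from scipy.optimize import least_squares
def T(p,X):
    c,s=np.cos(p[2]),np.sin(p[2]);return [p[0]+c*X[0]-s*X[1],p[1]+s*X[0]+c*X[1],X[2]]
ct=lambda u,v:(445+(u+.5)/3.8-.5,110+(v+.5)/3.8-.5)
cs=lambda u,v:(285+(u+.5)/4.5-.5,100+(v+.5)/4.5-.5)
obs=[("top",(-.185,.055,.03),ct(84,563)),("top",(-.185,-.055,.03),ct(295,556)),
("side",(-.185,-.055,.03),cs(737,420)),("side",(-.185,.055,.03),cs(612,517)),("side",(.085,.055,.03),cs(243,284))]
def f(p): return np.ravel([pr(n,T(p,X))-np.array(o) for n,X,o in obs])
s=least_squares(f,[.75,-.29,0]);p=s.x
print(p[:2],np.degrees(p[2]),s.fun.round(1))
np.save("scope.npy",p)
if __name__=="__main__":
  for n,(u0,v0,k,w,h) in {"top":(445,110,3.8,90,155),"side":(285,100,4.5,175,125)}.items():
    im=cv2.imread(f"pics/{n}0.png")[v0:v0+h,u0:u0+w];im=cv2.resize(im,None,fx=k,fy=k)
    def L(A,B,col):
        q=[tuple(int(round(v)) for v in ((pr(n,T(p,X))-[u0,v0])*k)) for X in(A,B)];cv2.line(im,*q,col,1)
    for sy in(1,-1):
        L((-.185,.055*sy,.03),(.085,.055*sy,.03),(0,255,0))
        L((-.02,.0305*sy,.042),(.073,.0305*sy,.042),(0,0,255));L((-.02,.0305*sy,.042),(-.075,.042*sy,.042),(0,0,255))
    L((-.185,.055,.03),(-.185,-.055,.03),(0,255,0));L((.073,.0305,.042),(.073,-.0305,.042),(0,0,255))
    cv2.imwrite(f"pics/fit_{n}.png",im)
E
python3 fit.py
```

```text
[ 0.6274486  -0.24116774] 1.0546555918086078 [ 0.4  0.2 -0.7 -0.1  0.5 -0.5 -0.2  0.3 -0.2 -0.3]
```

View pics/fit_top.png

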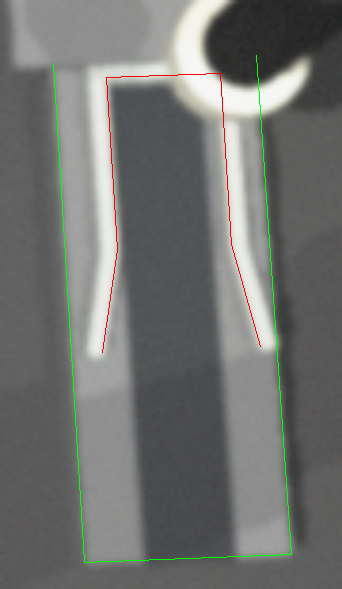

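View pics/fit_side.png

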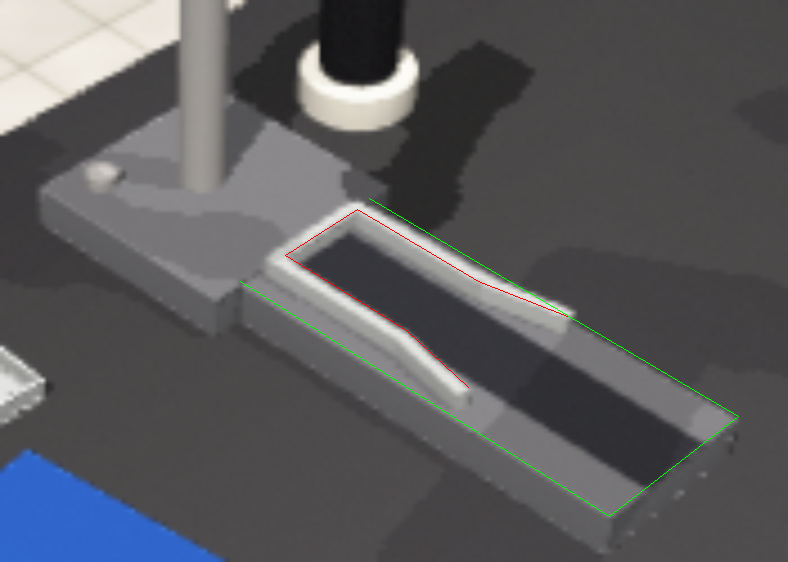

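The scope fit is within 1 px: home is at (0.627,-0.241) with yaw 1.05°. The cover centre is at (0.579,0.2855) with yaw 1.9°, and both tabs agree. Next I'll go above the cover.

```bash
cat > go.py <<'E'
import sys
from h import *
from scipy.spatial.transform import Rotation as Ro
# args: x y z yaw(deg of tool y axis dir from world +y)
x,y,z,a=map(float,sys.argv[1:5]);a=np.radians(a)
Y=np.array([-np.sin(a),np.cos(a),0]);Z=np.array([0,0,-1.]);Rt=np.c_[np.cross(Y,Z),Y,Z]
s=r.sense();R=s["ee_rot"];p=s["tcp_pos"]
d=R.T@(np.array([x,y,z])-p)/.3;w=Ro.from_matrix(R.T@Rt).as_rotvec(degrees=True)/180
n=np.linalg.norm(d)*.3
print("t",round(s["time_s"],2),"p",p.round(4),"g",round(s["gripper_width"],3),"F",s["wrist_force"].round(1),"j6",s["joints"][5].round(0))
print("row",d.round(4),w.round(4),"rows>=",round(max(n/.0417,np.linalg.norm(w)*180/7.16),1))
E
python3 go.py .579 .2855 .2 1.9
```

```text
t 1.1 p [ 0.1624 -0.6035  0.2396] g 1.004 F [0.5 0.5 0.9] j6 -15.0
row [-2.1109  2.5009  0.1318] [-0.     -0.      0.0731] rows>= 23.6
```

```bash
python3 -m creep '[[1,-0.45,0.53,0,0,0,0.073],[1,-0.45,0.53,0,0,0,0.073],[1,-0.45,0.53,0,0,0,0.073],[1,-0.45,0.53,0,0,0,0.073],[1,-0.45,0.53,0,0,0,0.073]]'; python3 go.py .579 .2855 .2 1.9
```

```text
time_s: 1.52
tcp_pos: [0.2515, -0.4137, 0.2396]
ee_rot: [[-0.999, -0.033, 0.0], [-0.033, 0.999, -0.0], [-0.0, -0.0, -1.0]]
wrist_force: [1.5, 0.3, -0.5]
gripper_width: 0.999
t 1.52 p [ 0.2515 -0.4137  0.2396] g 0.999 F [ 1.5  0.3 -0.5] j6 -49.0
row [-1.1671  2.2939  0.1316] [-0.0001  0.0001 -0.0001] rows>= 18.5
```

```bash
python3 -m creep '[[1,-0.3,0.62,0,0,0,0],[1,-0.3,0.62,0,0,0,0],[1,-0.3,0.62,0,0,0,0],[1,-0.3,0.62,0,0,0,0],[1,-0.3,0.62,0,0,0,0]]'; python3 -m creep '[[1,-0.3,0.62,0,0,0,0],[1,-0.3,0.62,0,0,0,0],[1,-0.3,0.62,0,0,0,0],[1,-0.3,0.62,0,0,0,0],[1,-0.3,0.62,0,0,0,0]]' >/dev/null; python3 -m creep '[[1,-0.3,0.62,0,0,0,0],[1,-0.3,0.62,0,0,0,0],[1,-0.3,0.62,0,0,0,0],[1,-0.3,0.62,0,0,0,0],[1,-0.3,0.62,0,0,0,0]]' >/dev/null;python3 go.py .579 .2855 .2 1.9
```

```text
time_s: 1.93
tcp_pos: [0.3357, -0.2231, 0.24]
ee_rot: [[-0.999, -0.032, 0.002], [-0.032, 0.999, -0.001], [-0.002, -0.001, -1.0]]
wrist_force: [0.7, -0.4, 1.4]
gripper_width: 1.002
t 2.77 p [0.5039 0.1586 0.2412] g 1.002 F [-0.3 -0.8  0.1] j6 -123.0
row [-0.2639  0.4144  0.1385] [-0.      0.0013  0.0003] rows>= 3.7
```

```bash
python3 -m creep '[[1,-0.264,0.414,0.138,0,0,0],[1,-0.264,0.414,0.138,0,0,0],[1,-0.264,0.414,0.138,0,0,0],[1,-0.264,0.414,0.138,0,0,0],[1,-0.264,0.414,0.138,0,0,0]]'; python3 go.py .579 .2855 .086 1.9
python3 - <<'E'
from h import *
for n in("side","top"): cv2.imwrite(f"pics/{n}1.png",r.capture(n))
a=cv2.imread("pics/side1.png")[150:350,120:320];cv2.imwrite("pics/s1.png",cv2.resize(a,None,fx=3,fy=3))
E
```

```text
time_s: 3.18
tcp_pos: [0.5803, 0.2894, 0.1962]
ee_rot: [[-0.999, -0.037, 0.002], [-0.037, 0.999, -0.002], [-0.002, -0.002, -1.0]]
wrist_force: [0.6, -0.4, -0.1]
gripper_width: 1.001
t 3.18 p [0.5803 0.2894 0.1962] g 1.001 F [ 0.6 -0.4 -0.1] j6 -129.0
row [ 0.0056 -0.0121  0.3675] [-0.0005  0.0006  0.0012] rows>= 2.6
```

View pics/s1.png

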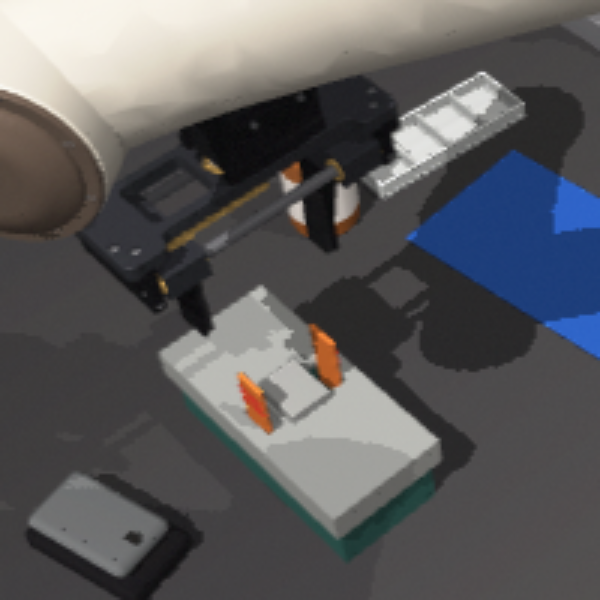

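The fingers straddle the tabs and the jaw axis is aligned with them. I'll descend.

```bash
python3 -m creep '[[1,0.005,-0.012,0.1,0,0,0],[1,0.005,-0.012,0.2,0,0,0],[1,0.005,-0.012,0.25,0,0,0],[1,0.005,-0.012,0.25,0,0,0]]'; python3 go.py .579 .2855 .086 1.9
```

```text
time_s: 3.62
tcp_pos: [0.5751, 0.2794, 0.1205]
ee_rot: [[-0.999, -0.033, -0.004], [-0.033, 0.999, -0.006], [0.005, -0.006, -1.0]]
wrist_force: [-1.1, 0.5, 0.1]
gripper_width: 0.999
t 3.62 p [0.5751 0.2794 0.1205] g 0.999 F [-1.1  0.5  0.1] j6 -129.0
row [-0.0142  0.0205  0.1149] [-0.0018 -0.0015 -0.    ] rows>= 0.8
```

```bash
python3 -m creep '[[1,-0.014,0.02,0,-0.002,-0.0015,0],[1,-0.014,0.02,0,-0.002,-0.0015,0],[1,-0.014,0.02,0,-0.002,-0.0015,0]]'; python3 go.py .579 .2855 .086 1.9;python3 - <<'E'
from station import r
r.capture("top")
E
python3 go.py .579 .2855 .086 1.9
```

```text
time_s: 3.87
tcp_pos: [0.5801, 0.286, 0.1226]
ee_rot: [[-0.999, -0.033, 0.003], [-0.033, 0.999, 0.003], [-0.003, 0.003, -1.0]]
wrist_force: [-0.1, -0.3, -0.5]
gripper_width: 0.996
t 3.87 p [0.5801 0.286  0.1226] g 0.996 F [-0.1 -0.3 -0.5] j6 -129.0
row [ 0.0041 -0.002   0.1221] [0.0009 0.0011 0.    ] rows>= 0.9
t 3.92 p [0.58   0.286  0.1225] g 0.999 F [-0.4  0.4 -0.1] j6 -129.0
row [ 0.0036 -0.0019  0.1218] [0.0009 0.001  0.    ] rows>= 0.9
```

```bash
python3 -m creep '[[1,0.004,-0.002,0.06,0.001,0.001,0],[1,0.004,-0.002,0.122,0.001,0.001,0],[1,0.004,-0.002,0.122,0.001,0.001,0],[1,0.004,-0.002,0.122,0.001,0.001,0]]'; python3 go.py .579 .2855 .086 1.9
```

```text
time_s: 4.25
tcp_pos: [0.5788, 0.2853, 0.0861]
ee_rot: [[-0.999, -0.033, -0.0], [-0.033, 0.999, -0.001], [0.001, -0.001, -1.0]]
wrist_force: [-0.1, 0.1, 0.2]
gripper_width: 0.999
t 4.25 p [0.5788 0.2853 0.0861] g 0.999 F [-0.1  0.1  0.2] j6 -129.0
row [-0.0007  0.0006  0.0005] [-0.0003 -0.0002  0.0001] rows>= 0.0
```

```bash
python3 -m creep '[[0,0,0,0,0,0,0],[0,0,0,0,0,0,0],[0,0,0,0,0,0,0],[0,0,0,0,0,0,0],[0,0,0,0,0,0,0]]'; python3 -m creep '[[0,0,0,0,0,0,0],[0,0,0,0,0,0,0],[0,0,0,0,0,0,0]]';python3 go.py .579 .2855 .086 1.9
```

```text
time_s: 4.67
tcp_pos: [0.5791, 0.2856, 0.0868]
ee_rot: [[-0.999, -0.033, 0.001], [-0.033, 0.999, -0.0], [-0.001, -0.0, -1.0]]
wrist_force: [-1.0, 0.6, 2.0]
gripper_width: 0.706
time_s: 4.92
tcp_pos: [0.579, 0.2855, 0.0869]
ee_rot: [[-0.999, -0.033, 0.0], [-0.033, 0.999, -0.0], [-0.0, -0.0, -1.0]]
wrist_force: [-0.8, 1.2, -0.3]
gripper_width: 0.538
t 4.92 p [0.579  0.2855 0.0869] g 0.538 F [-0.8  1.2 -0.3] j6 -129.0
row [-0.0002 -0.0002  0.0029] [-0.0001  0.0001  0.0001] rows>= 0.0
```

```bash
python3 -m creep '[[0,0,0,0,0,0,0],[0,0,0,-0.02,0,0,0],[0,0,0,-0.05,0,0,0],[0,0,0,-0.09,0,0,0],[0,0,0,-0.13,0,0,0]]'; python3 go.py .579 .2855 .2 1.9
```

```text
time_s: 5.33
tcp_pos: [0.5791, 0.2856, 0.1271]
ee_rot: [[-0.999, -0.034, 0.001], [-0.034, 0.999, -0.0], [-0.001, -0.0, -1.0]]
wrist_force: [-0.3, 0.4, -0.4]
gripper_width: 0.537
t 5.33 p [0.5791 0.2856 0.1271] g 0.537 F [-0.3  0.4 -0.4] j6 -129.0
row [ 1.000e-04 -3.000e-04 -2.429e-01] [-0.0001  0.0002  0.0001] rows>= 1.7
```

Run:
```python
from h import *
cv2.imwrite("pics/side2.png",r.capture("side"))
a=cv2.imread("pics/side2.png")[150:350,120:320];cv2.imwrite("pics/s2.png",cv2.resize(a,None,fx=3,fy=3))
```

```text
(no output)
```

View pics/s2.png

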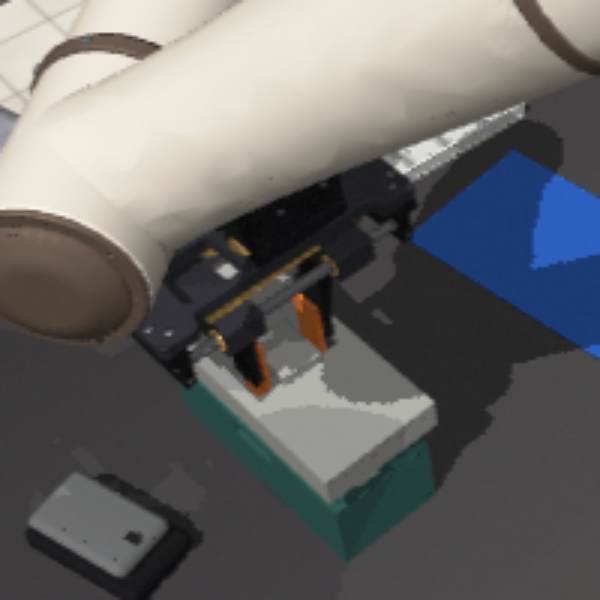

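The cover has come off with the tabs still squeezed. I'll keep lifting.

```bash
python3 -m creep '[[0,0,0,-0.06,0,0,0],[0,0,0,-0.13,0,0,0],[0,0,0,-0.2,0,0,0],[0,0,0,-0.22,0,0,0],[0,0,0,-0.22,0,0,0]]'; python3 go.py .590 .0272 .2 8.1
```

```text
time_s: 5.8
tcp_pos: [0.5813, 0.2871, 0.1995]
ee_rot: [[-0.999, -0.034, 0.01], [-0.034, 0.999, 0.006], [-0.011, 0.006, -1.0]]
wrist_force: [-0.2, -0.1, -1.8]
gripper_width: 0.54
t 5.8 p [0.5813 0.2871 0.1995] g 0.54 F [-0.2 -0.1 -1.8] j6 -129.0
row [ 7.000e-04 -8.666e-01 -6.600e-03] [ 0.0017  0.0035 -0.034 ] rows>= 6.2
```

```bash
python3 -m creep '[[0,0,-0.1,0,0,0,-0.01],[0,0,-0.22,0,0,0,-0.02],[0,0,-0.34,0,0,0,-0.034],[0,0,-0.46,0,0,0,-0.034],[0,0,-0.58,0,0,0,-0.034]]'; python3 go.py .590 .0272 .2 8.1
```

```text
time_s: 6.22
tcp_pos: [0.5861, 0.1115, 0.1968]
ee_rot: [[-0.99, -0.141, 0.008], [-0.141, 0.99, 0.006], [-0.008, 0.004, -1.0]]
wrist_force: [0.4, -0.0, -2.1]
gripper_width: 0.539
t 6.22 p [0.5861 0.1115 0.1968] g 0.539 F [ 0.4 -0.  -2.1] j6 -108.0
row [ 0.0267 -0.28   -0.0121] [0.0014 0.0027 0.0001] rows>= 2.0
```

```bash
python3 -m creep '[[0,0.015,-0.12,0,0.001,0.002,0],[0,0.02,-0.22,0,0.001,0.002,0],[0,0.027,-0.28,0,0.001,0.003,0],[0,0.027,-0.28,0,0.001,0.003,0]]';  python3 -m creep '[[0,0,0,0,0,0,0]]'>/dev/null; python3 go.py .590 .0272 .07 8.1
```

```text
time_s: 6.55
tcp_pos: [0.5888, 0.0237, 0.1947]
ee_rot: [[-0.991, -0.137, -0.005], [-0.137, 0.991, 0.0], [0.005, 0.001, -1.0]]
wrist_force: [0.7, 0.3, -1.4]
gripper_width: 0.534
t 6.63 p [0.5883 0.0229 0.1936] g 0.538 F [-0.5 -1.  -2.7] j6 -100.0
row [-0.0099  0.0129  0.412 ] [ 0.0004 -0.002  -0.002 ] rows>= 3.0
```

```bash
python3 -m creep '[[0,-0.01,0.013,0.1,0,-0.002,-0.002],[0,-0.01,0.013,0.2,0,-0.002,-0.002],[0,-0.01,0.013,0.3,0,-0.002,-0.002],[0,-0.01,0.013,0.36,0,-0.002,-0.002],[0,-0.01,0.013,0.38,0,-0.002,-0.002]]';  python3 -m creep '[[0,0,0,0,0,0,0],[0,0,0,0,0,0,0]]'>/dev/null; python3 go.py .590 .0272 .051 8.1
```

```text
time_s: 7.05
tcp_pos: [0.5871, 0.0277, 0.0751]
ee_rot: [[-0.99, -0.141, -0.008], [-0.141, 0.99, -0.0], [0.008, 0.001, -1.0]]
wrist_force: [-0.8, 0.6, -1.8]
gripper_width: 0.536
t 7.22 p [0.5868 0.0283 0.0747] g 0.537 F [-0.3 -0.5 -1.3] j6 -100.0
row [-0.0107 -0.0053  0.0788] [ 0.0002 -0.0031  0.0004] rows>= 0.6
```

```bash
python3 -m creep '[[0,-0.011,-0.005,0.03,0,-0.003,0],[0,-0.011,-0.005,0.06,0,-0.003,0],[0,-0.011,-0.005,0.078,0,-0.003,0],[0,-0.011,-0.005,0.08,0,-0.003,0],[0,-0.011,-0.005,0.08,0,-0.003,0]]';  python3 go.py .590 .0272 .051 8.1
```

```text
time_s: 7.63
tcp_pos: [0.59, 0.0274, 0.0507]
ee_rot: [[-0.99, -0.142, -0.001], [-0.142, 0.99, 0.0], [0.001, 0.0, -1.0]]
wrist_force: [-0.1, -0.9, -1.7]
gripper_width: 0.542
t 7.63 p [0.59   0.0274 0.0507] g 0.542 F [-0.1 -0.9 -1.7] j6 -100.0
row [ 0.0001 -0.0005 -0.0009] [ 0.0002 -0.0002  0.0005] rows>= 0.0
```

```bash
python3 -m creep '[[0.8,0,0,0.002,0,0,0],[1,0,0,0.002,0,0,0],[1,0,0,0.002,0,0,0],[1,0,0,0.002,0,0,0],[1,0,0,0,0,0,0]]';  python3 -m creep '[[1,0,0,0,0,0,0],[1,0,0,0,0,0,0],[1,0,0,-0.05,0,0,0],[1,0,0,-0.15,0,0,0],[1,0,0,-0.28,0,0,0]]'; python3 go.py .590 .0272 .2 8.1
python3 - <<'E'
from h import *
cv2.imwrite("pics/side3.png",r.capture("side"))
cv2.imwrite("pics/top3.png",r.capture("top"))
E
```

```text
time_s: 8.05
tcp_pos: [0.5904, 0.0274, 0.0512]
ee_rot: [[-0.99, -0.143, 0.0], [-0.143, 0.99, 0.0], [-0.0, 0.0, -1.0]]
wrist_force: [0.4, 0.3, 0.4]
gripper_width: 0.829
time_s: 8.47
tcp_pos: [0.5884, 0.0269, 0.1334]
ee_rot: [[-0.99, -0.142, -0.007], [-0.142, 0.99, -0.001], [0.007, -0.0, -1.0]]
wrist_force: [1.1, 0.5, 0.2]
gripper_width: 0.993
t 8.47 p [0.5884 0.0269 0.1334] g 0.993 F [1.1 0.5 0.2] j6 -100.0
row [-0.0039  0.0003 -0.222 ] [-0.0001 -0.0021  0.0004] rows>= 1.6
```

View pics/side3.png

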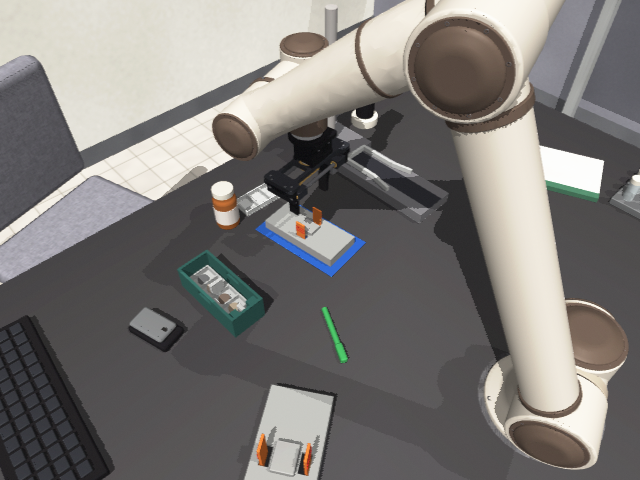

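View pics/top3.png

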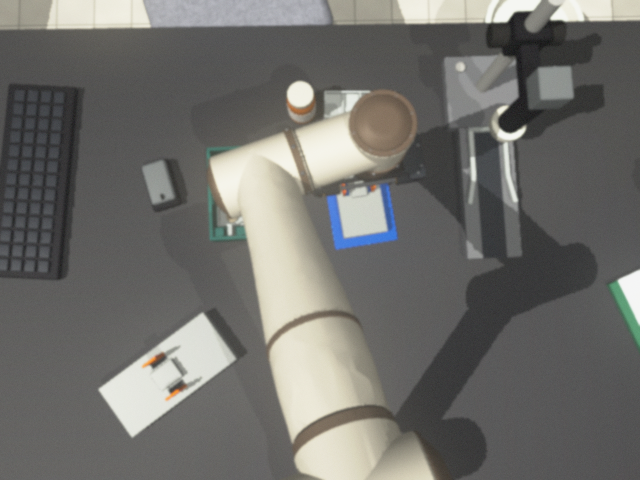

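The cover lies on the mat and the tray is visible in the open case, with its lug apparently at the low-x end (top px 231,228). I'll zoom in.

```bash
python3 - <<'E'
from h import *
a=cv2.imread("pics/side3.png")[240:340,165:280];cv2.imwrite("pics/s3.png",cv2.resize(a,None,fx=6,fy=6,interpolation=cv2.INTER_CUBIC))
E
python3 go.py .579 .2855 .2 -88.1;python3 go.py .579 .2855 .2 91.9
```

```text
t 8.57 p [0.5947 0.0281 0.1422] g 0.999 F [ 1.1 -0.7  1. ] j6 -100.0
row [-0.0747  0.8567 -0.1911] [0.004  0.0033 0.5355] rows>= 13.5
t 8.57 p [0.5947 0.0281 0.1422] g 0.999 F [ 1.1 -0.7  1. ] j6 -100.0
row [-0.0747  0.8567 -0.1911] [-0.0032  0.0038 -0.4645] rows>= 11.7
```

View pics/s3.png

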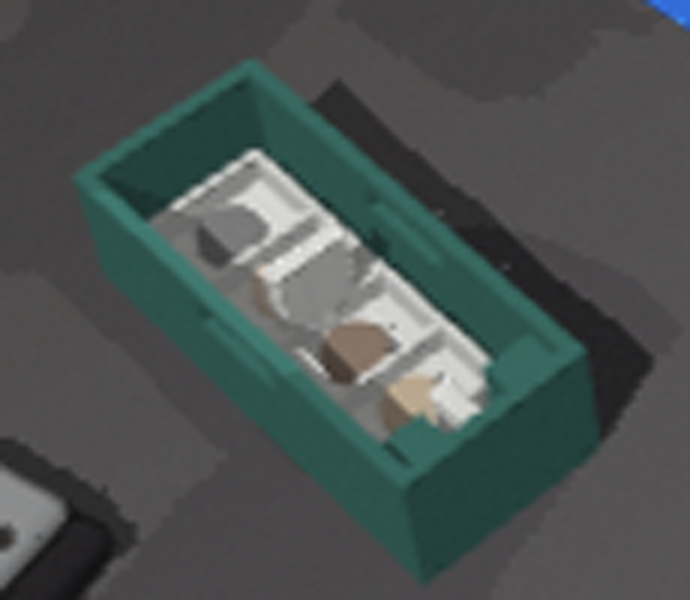

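```bash
cat > ov.py <<'E'
from h import *
def ov(n,img,p,boxes,crop,k,out):
    u0,v0,w,h=crop;im=cv2.resize(img[v0:v0+h,u0:u0+w],None,fx=k,fy=k,interpolation=cv2.INTER_CUBIC)
    c,s=np.cos(p[2]),np.sin(p[2])
    for (x0,x1,y0,y1,z0,z1,col) in boxes:
        P={}
        for i,x in enumerate((x0,x1)):
            for j,y in enumerate((y0,y1)):
                for l,z in enumerate((z0,z1)):
                    q=(pr(n,(p[0]+c*x-s*y,p[1]+s*x+c*y,z))-[u0,v0]+.5)*k;P[i,j,l]=tuple(int(round(v)) for v in q)
        for a in P:
            for b in P:
                if a<b and sum(abs(np.subtract(a,b)))==1: cv2.line(im,P[a],P[b],col,1)
    cv2.imwrite(out,im)
def tray(zb,dx=0,dy=0): return [(-.004+dx,.004+dx,-.015+dy,.015+dy,zb+.030,zb+.046,(0,0,255)),(-.094+dx,-.072+dx,-.004+dy,.004+dy,zb+.02,zb+.04,(255,0,255)),(-.072+dx,.072+dx,-.028+dy,.028+dy,zb+.016,zb+.016,(0,255,0))]
E
python3 - <<'E'
from ov import *
p=(.579,.2855,np.radians(1.9))
ov("side",cv2.imread("pics/side3.png"),p,[(-.092,.092,-.039,.039,.058,.058,(0,255,255))]+tray(.008,.011,0),(165,240,115,100),6,"pics/o3.png")
E
```

```text
(no output)
```

View pics/o3.png

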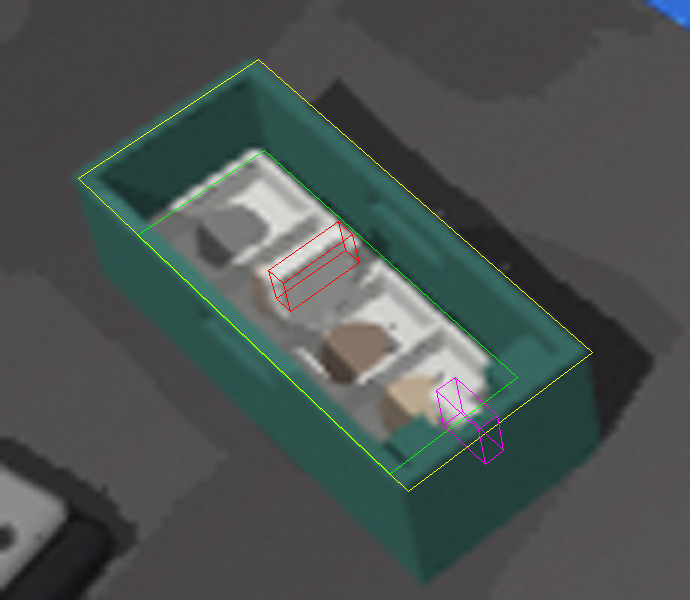

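The tray model at case +11 mm along x matches, with the lug towards low x. I'll move to above the divider while turning the jaws by 90°.

```bash
python3 -m creep '[[1,-0.01,0.05,-0.1,0,0,-0.039],[1,-0.02,0.15,-0.19,0,0,-0.078],[1,-0.03,0.25,-0.19,0,0,-0.117],[1,-0.04,0.35,-0.19,0,0,-0.156],[1,-0.05,0.45,-0.19,0,0,-0.195]]'; python3 go.py .590 .286 .2 91.9
```

```text
time_s: 8.98
tcp_pos: [0.5892, 0.165, 0.2004]
ee_rot: [[-0.723, -0.691, 0.016], [-0.691, 0.723, 0.004], [-0.014, -0.008, -1.0]]
wrist_force: [0.3, -0.1, -0.3]
gripper_width: 0.998
t 8.98 p [0.5892 0.165  0.2004] g 0.998 F [ 0.3 -0.1 -0.3] j6 -77.0
row [-0.2806  0.2898  0.0028] [-0.0043  0.0031 -0.2677] rows>= 6.7
```

```bash
python3 -m creep '[[1,-0.07,0.07,0,-0.001,0,-0.039],[1,-0.14,0.14,0,-0.002,0.001,-0.078],[1,-0.2,0.21,0,-0.003,0.002,-0.117],[1,-0.26,0.27,0,-0.004,0.003,-0.156],[1,-0.28,0.29,0,-0.004,0.003,-0.195]]'; python3 go.py .590 .286 .15 91.9
```

```text
time_s: 9.4
tcp_pos: [0.5898, 0.2894, 0.2004]
ee_rot: [[-0.185, -0.983, 0.001], [-0.983, 0.185, 0.002], [-0.002, -0.001, -1.0]]
wrist_force: [-0.2, -0.2, 0.3]
gripper_width: 1.0
t 9.4 p [0.5898 0.2894 0.2004] g 1.0 F [-0.2 -0.2  0.3] j6 -51.0
row [ 0.0113 -0.0027  0.168 ] [-0.0003  0.0008 -0.0699] rows>= 1.8
```

```bash
python3 -m creep '[[0.5,0.011,-0.003,0.06,0,0.001,-0.035],[0.4,0.011,-0.003,0.12,0,0.001,-0.07],[0.4,0.011,-0.003,0.168,0,0.001,-0.07],[0.4,0.011,-0.003,0.168,0,0.001,-0.07],[0.4,0.011,-0.003,0.168,0,0.001,-0.07]]'; python3 go.py .590 .286 .085 91.9;python3 - <<'E'
from h import *
cv2.imwrite("pics/side4.png",r.capture("side"))
a=cv2.imread("pics/side4.png")[200:350,140:300];cv2.imwrite("pics/s4.png",cv2.resize(a,None,fx=4,fy=4))
a=cv2.imread("pics/top3.png");a=r.capture("top")[120:260,180:330];cv2.imwrite("pics/t4.png",cv2.resize(a,None,fx=4,fy=4))
E
```

```text
time_s: 9.82
tcp_pos: [0.5899, 0.2858, 0.1493]
ee_rot: [[0.033, -0.999, -0.0], [-0.999, -0.033, -0.002], [0.002, 0.001, -1.0]]
wrist_force: [0.8, 0.0, 0.4]
gripper_width: 0.706
t 9.82 p [0.5899 0.2858 0.1493] g 0.706 F [0.8 0.  0.4] j6 -38.0
row [-0.001  -0.0005  0.2143] [ 0.0002 -0.0007  0.0001] rows>= 1.5
```

View pics/s4.png

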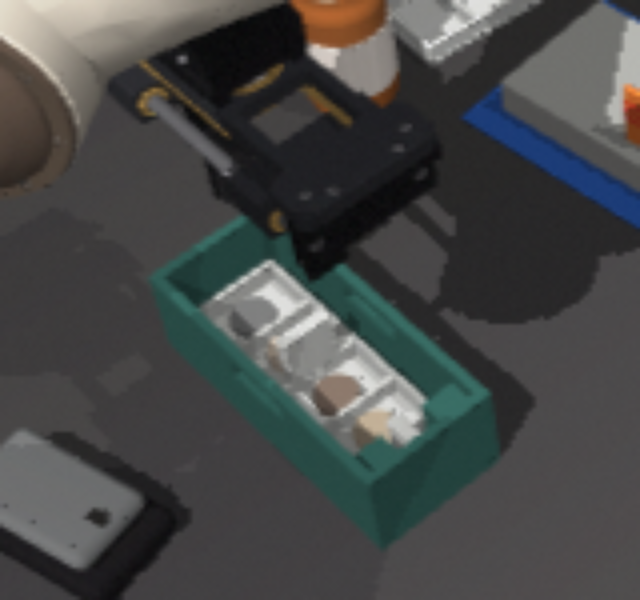

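View pics/t4.png

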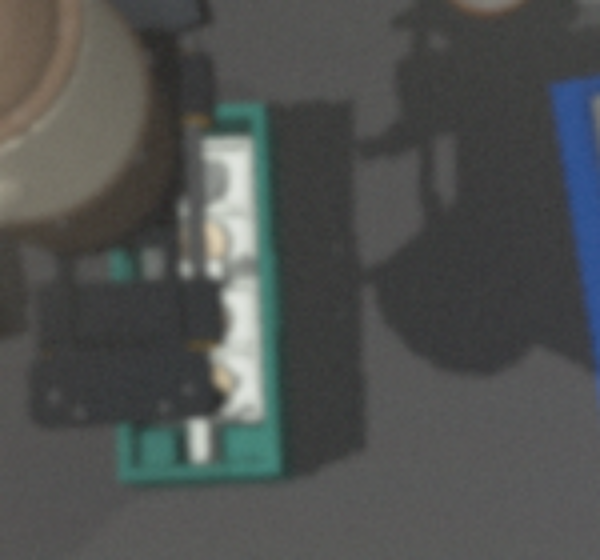

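```bash
python3 - <<'E'
from h import *
f=lambda u,v:(180+(u+.5)/4-.5,120+(v+.5)/4-.5)
print("lug ctr",un("top",f(202,442),.046),"lug tip bottom",un("top",f(202,465),.048), "tray corner nose R",un("top",f(250,138),.024),"rear R",un("top",f(262,420),.024))
E
python3 -m creep '[[0.4,0,0,0.07,0,-0.001,0],[0.4,0,0,0.14,0,-0.001,0],[0.4,0,0,0.21,0,-0.001,0],[0.4,0,0,0.21,0,-0.001,0],[0.4,0,0,0.21,0,-0.001,0]]'; python3 go.py .590 .286 .043 91.9
```

```text
lug ctr [0.50579868 0.28269685 0.046     ] lug tip bottom [0.49420456 0.28243982 0.048     ] tray corner nose R [0.66351208 0.26086534 0.024     ] rear R [0.5185085  0.25595885 0.024     ]
time_s: 10.33
tcp_pos: [0.5912, 0.2862, 0.0886]
ee_rot: [[0.033, -0.999, 0.003], [-0.999, -0.033, 0.003], [-0.003, -0.003, -1.0]]
wrist_force: [-0.6, 0.0, 0.2]
gripper_width: 0.403
t 10.33 p [0.5912 0.2862 0.0886] g 0.403 F [-0.6  0.   0.2] j6 -38.0
row [0.001  0.0046 0.1519] [-0.0009  0.0008  0.0001] rows>= 1.1
```

```bash
python3 -m creep '[[0.4,0.001,0.004,0.05,-0.001,0.001,0],[0.4,0.001,0.004,0.1,-0.001,0.001,0],[0.4,0.001,0.004,0.14,-0.001,0.001,0],[0.4,0.001,0.004,0.152,-0.001,0.001,0],[0.4,0.001,0.004,0.152,-0.001,0.001,0]]'; python3 go.py .590 .286 .043 91.9
```

```text
time_s: 10.75
tcp_pos: [0.5899, 0.2858, 0.0422]
ee_rot: [[0.034, -0.999, -0.002], [-0.999, -0.034, -0.002], [0.002, 0.002, -1.0]]
wrist_force: [0.3, -0.2, 0.0]
gripper_width: 0.401
t 10.75 p [0.5899 0.2858 0.0422] g 0.401 F [ 0.3 -0.2  0. ] j6 -38.0
row [-0.0007 -0.0003 -0.0026] [ 0.0005 -0.0005  0.0001] rows>= 0.0
```

```bash
python3 -m creep '[[0.2,0,0,0,0,0,0],[0,0,0,0,0,0,0],[0,0,0,0,0,0,0],[0,0,0,0,0,0,0],[0,0,0,0,0,0,0]]'; python3 -m creep '[[0,0,0,0,0,0,0],[0,0,0,0,0,0,0]]'; python3 go.py .590 .286 .043 91.9
```

```text
time_s: 11.17
tcp_pos: [0.5902, 0.286, 0.0428]
ee_rot: [[0.034, -0.999, -0.001], [-0.999, -0.034, -0.001], [0.001, 0.001, -1.0]]
wrist_force: [0.1, -0.5, 0.7]
gripper_width: 0.11
time_s: 11.33
tcp_pos: [0.5901, 0.2859, 0.0428]
ee_rot: [[0.034, -0.999, -0.001], [-0.999, -0.034, -0.001], [0.001, 0.001, -1.0]]
wrist_force: [0.5, 0.2, 0.9]
gripper_width: 0.084
t 11.33 p [0.5901 0.2859 0.0428] g 0.084 F [0.5 0.2 0.9] j6 -38.0
row [-0.0002  0.0003 -0.0007] [ 0.0003 -0.0003  0.0001] rows>= 0.0
```

```bash
python3 -m creep '[[0,0,0,-0.03,0,0,0],[0,0,0,-0.09,0,0,0],[0,0,0,-0.16,0,0,0],[0,0,0,-0.23,0,0,0],[0,0,0,-0.3,0,0,0]]'; python3 -m creep '[[0,0,0,-0.1,0,0,0],[0,0,0,-0.2,0,0,0],[0,0,0,-0.25,0,0,0],[0,0,0,-0.25,0,0,0]]'; python3 go.py .522 -.243 .21 91.05;python3 - <<'E'
from h import *
cv2.imwrite("pics/side5.png",r.capture("side"))
E
```

```text
time_s: 11.75
tcp_pos: [0.5899, 0.2858, 0.1341]
ee_rot: [[0.033, -0.999, -0.001], [-0.999, -0.033, -0.001], [0.001, 0.001, -1.0]]
wrist_force: [0.4, 0.0, -1.8]
gripper_width: 0.09
time_s: 12.08
tcp_pos: [0.5919, 0.287, 0.2149]
ee_rot: [[0.034, -0.999, 0.007], [-0.999, -0.034, 0.004], [-0.004, -0.007, -1.0]]
wrist_force: [-0.3, 0.7, -0.8]
gripper_width: 0.088
t 12.08 p [0.5919 0.287  0.2149] g 0.088 F [-0.3  0.7 -0.8] j6 -38.0
row [1.7577 0.2933 0.0077] [-0.0024  0.0012  0.005 ] rows>= 12.8
```

View pics/side5.png

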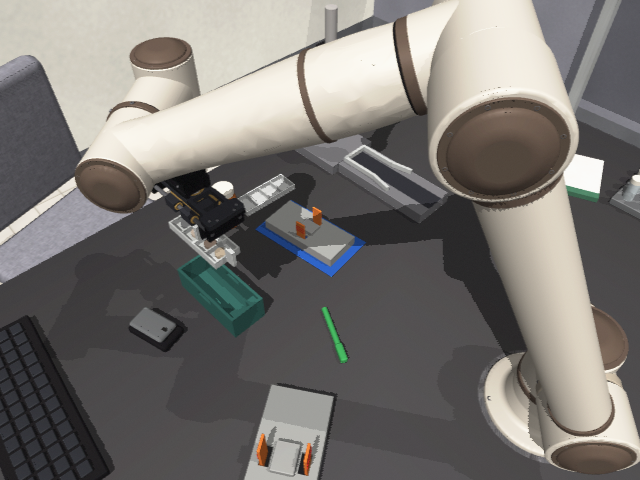

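```bash
python3 - <<'E'
from h import *
from scipy.optimize import least_squares
s=least_squares(lambda X:np.r_[pr("top",X)-[382,128],pr("side",X)-[303,43]],[.6,0,.35])
print(s.x,s.fun)
for z in(.25,.35,.4):print([un("top",q,z)[:2].round(3) for q in((382,90),(416,130),(350,125))])
E
python3 - <<'E'
from h import *
cv2.imwrite("pics/top5.png",r.capture("top"))
E
```

```text
[0.58585267 0.02873393 0.47844833] [-1.19558914 -1.14805322  2.27153202  0.21790611]
[array([ 0.713, -0.002]), array([ 0.645, -0.056]), array([0.655, 0.052])]
[array([0.677, 0.01 ]), array([ 0.617, -0.037]), array([0.626, 0.058])]
[array([0.66 , 0.016]), array([ 0.603, -0.028]), array([0.612, 0.061])]
```

View pics/top5.png

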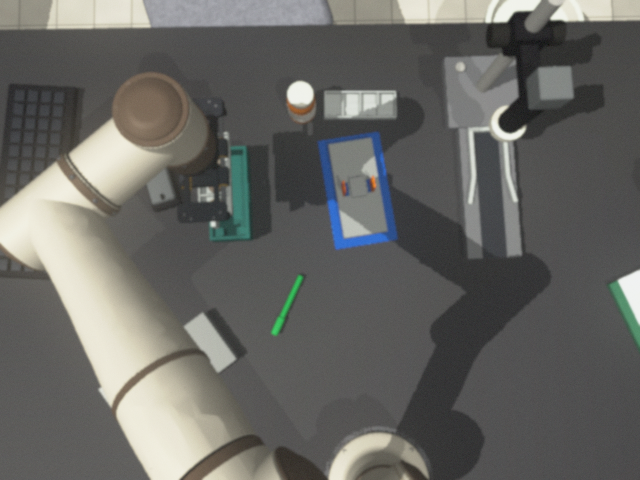

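The wrist cap sits directly above the tool, so it will clear the head. I'll carry the tray over.

```bash
python3 -m creep '[[0,0.08,0.013,0,-0.002,0.001,0.005],[0,0.18,0.03,0,-0.002,0.001,0.005],[0,0.3,0.05,0,-0.002,0.001,0.005],[0,0.42,0.07,0,-0.002,0.001,0.005],[0,0.54,0.09,0,-0.002,0.001,0.005]]'; python3 -m creep '[[0,0.12,0.02,0,0,0,0],[0,0.24,0.04,0,0,0,0],[0,0.36,0.06,0,0,0,0],[0,0.48,0.08,0,0,0,0],[0,0.6,0.1,0,0,0,0]]';  python3 go.py .522 -.243 .21 91.05
```

```text
time_s: 12.6
tcp_pos: [0.5661, 0.1212, 0.2068]
ee_rot: [[0.018, -1.0, -0.012], [-1.0, -0.018, -0.005], [0.005, 0.012, -1.0]]
wrist_force: [-0.6, -0.1, -1.4]
gripper_width: 0.088
time_s: 13.02
tcp_pos: [0.5373, -0.0609, 0.206]
ee_rot: [[0.018, -1.0, -0.017], [-1.0, -0.018, -0.006], [0.005, 0.017, -1.0]]
wrist_force: [1.1, -0.2, -1.3]
gripper_width: 0.087
t 13.02 p [ 0.5373 -0.0609  0.206 ] g 0.087 F [ 1.1 -0.2 -1.3] j6 -10.0
row [ 0.606   0.0621 -0.0091] [ 0.0054 -0.0017 -0.0002] rows>= 4.4
```

```bash
python3 -m creep '[[0,0.14,0.015,0,0.002,0,0],[0,0.26,0.03,0,0.003,-0.001,0],[0,0.36,0.04,0,0.004,-0.002,0],[0,0.46,0.05,0,0.005,-0.002,0],[0,0.54,0.06,0,0.005,-0.002,0]]'; python3 -m creep '[[0,0.03,0,0,0,0,0],[0,0.03,0,0,0,0,0]]'>/dev/null;  python3 go.py .5225 -.243 .12 91.05
```

```text
time_s: 13.43
tcp_pos: [0.5203, -0.2251, 0.2048]
ee_rot: [[0.016, -1.0, -0.006], [-1.0, -0.016, 0.002], [-0.002, 0.006, -1.0]]
wrist_force: [0.6, -0.3, -2.4]
gripper_width: 0.09
t 13.6 p [ 0.5187 -0.2357  0.2022] g 0.089 F [ 0.3  0.7 -2.1] j6 9.0
row [ 0.0254 -0.0153  0.2736] [ 0.0034  0.0011 -0.002 ] rows>= 2.0
```

```bash
python3 -m creep '[[0,0.025,-0.015,0.07,0.003,0.001,-0.002],[0,0.025,-0.015,0.14,0.003,0.001,-0.002],[0,0.025,-0.015,0.2,0.003,0.001,-0.002],[0,0.025,-0.015,0.24,0.003,0.001,-0.002],[0,0.025,-0.015,0.25,0.003,0.001,-0.002]]'; python3 -m creep '[[0,0,0,0,0,0,0]]'>/dev/null;  python3 go.py .5225 -.243 .08 91.05;  python3 - <<'E'
from ov import *
p=np.load("scope.npy");s=r.sense();q=s["tcp_pos"]
for n,c,k in(("side",(300,100,160,150),5),("top",(420,90,150,200),4)):
    im=r.capture(n);cv2.imwrite(f"pics/{n}6.png",im);ov(n,im,(q[0],q[1],p[2]),tray(q[2]-.0348),c,k,f"pics/o6{n}.png")
E
```

```text
time_s: 14.02
tcp_pos: [0.5202, -0.2412, 0.1233]
ee_rot: [[0.019, -1.0, -0.009], [-1.0, -0.019, 0.003], [-0.003, 0.009, -1.0]]
wrist_force: [-0.3, 0.4, -2.1]
gripper_width: 0.09
t 14.1 p [ 0.5199 -0.2403  0.1222] g 0.088 F [ 0.3 -0.5 -1.7] j6 10.0
row [ 0.0097 -0.0101  0.1404] [0.0036 0.0011 0.0005] rows>= 1.0
```

View pics/o6side.png

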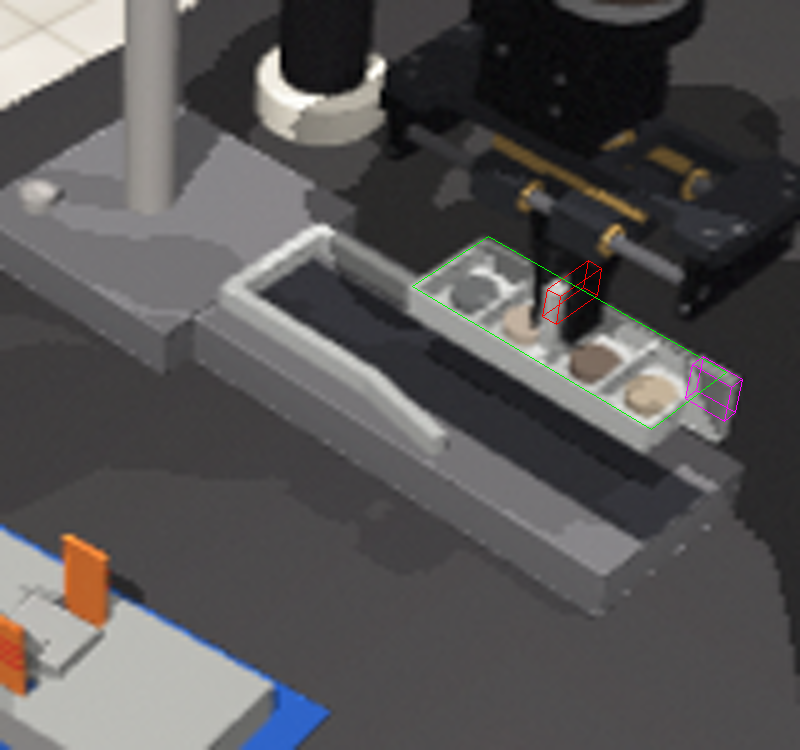

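View pics/o6top.png

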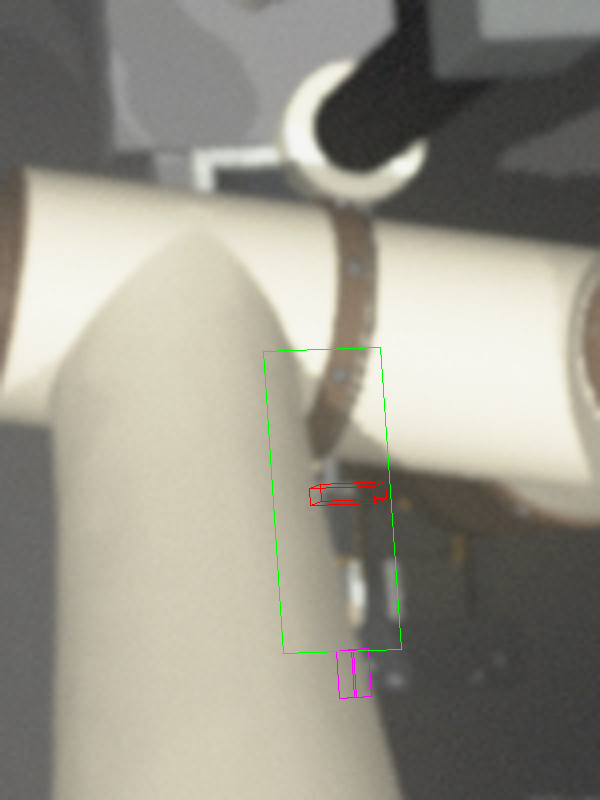

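The tray is nearly level and aligned with the stage. I'll lower it gently.

```bash
python3 -m creep '[[0,0.01,-0.01,0.05,0.004,0.001,0.0005],[0,0.01,-0.01,0.1,0.004,0.001,0.0005],[0,0.01,-0.01,0.14,0.004,0.001,0.0005],[0,0.01,-0.01,0.14,0.004,0.001,0.0005],[0,0.01,-0.01,0.14,0.004,0.001,0.0005]]';  python3 go.py .5225 -.243 .066 91.05
```

```text
time_s: 14.62
tcp_pos: [0.523, -0.2431, 0.0814]
ee_rot: [[0.019, -1.0, 0.003], [-1.0, -0.019, -0.0], [0.0, -0.003, -1.0]]
wrist_force: [-0.5, -0.2, -1.6]
gripper_width: 0.092
t 14.62 p [ 0.523  -0.2431  0.0814] g 0.092 F [-0.5 -0.2 -1.6] j6 10.0
row [-0.0004  0.0019  0.0514] [-0.0009 -0.      0.0001] rows>= 0.4
```

```bash
python3 -m creep '[[0,0,0.001,0.02,-0.001,0,0],[0,0,0.001,0.035,-0.001,0,0],[0,0,0.001,0.048,-0.001,0,0],[0,0,0.001,0.048,-0.001,0,0],[0,0,0.001,0.048,-0.001,0,0]]';  python3 go.py .5225 -.243 .065 91.05
python3 - <<'E'
from ov import *
p=np.load("scope.npy");q=r.sense()["tcp_pos"]
n,c,k="side",(300,100,160,150),5
im=r.capture(n);ov(n,im,(q[0],q[1],p[2]),tray(.03),c,k,f"pics/o7{n}.png")
E
```

```text
time_s: 15.03
tcp_pos: [0.5227, -0.2431, 0.0669]
ee_rot: [[0.019, -1.0, -0.001], [-1.0, -0.019, -0.0], [0.0, 0.001, -1.0]]
wrist_force: [1.7, -0.5, -1.0]
gripper_width: 0.088
t 15.03 p [ 0.5227 -0.2431  0.0669] g 0.088 F [ 1.7 -0.5 -1. ] j6 10.0
row [-0.0003  0.0006  0.0062] [ 0.0003 -0.      0.0001] rows>= 0.0
```

View pics/o7side.png

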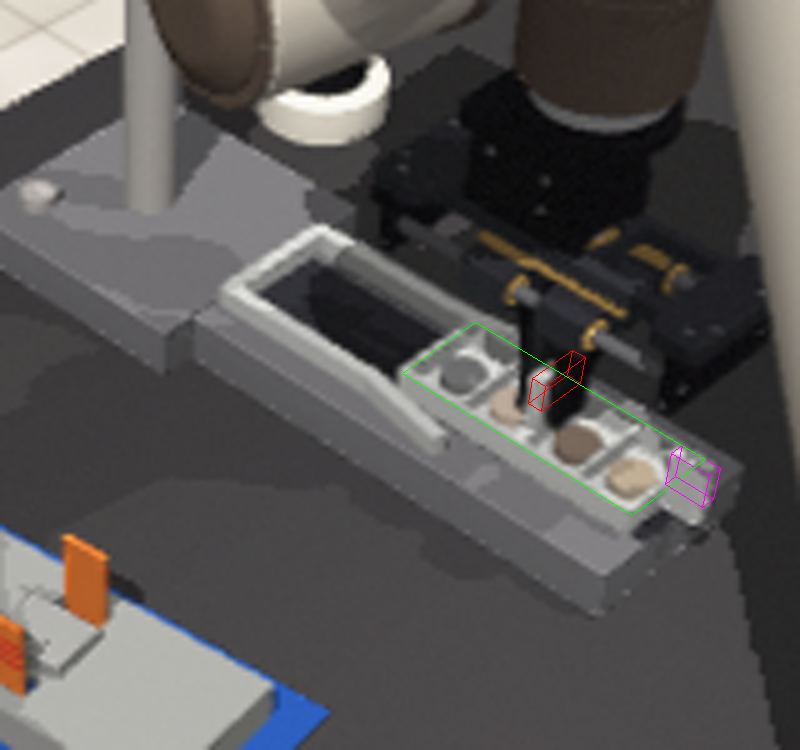

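```bash
python3 -m creep '[[0,0,0.001,0.004,0,0,0],[0,0,0.001,0.006,0,0,0],[0,0,0.001,0.006,0,0,0]]'; python3 go.py .5225 -.243 .065 91.05
```

```text
time_s: 15.33
tcp_pos: [0.5225, -0.2432, 0.0652]
ee_rot: [[0.019, -1.0, -0.0], [-1.0, -0.019, -0.0], [0.0, 0.0, -1.0]]
wrist_force: [0.4, 0.5, -2.3]
gripper_width: 0.086
t 15.33 p [ 0.5225 -0.2432  0.0652] g 0.086 F [ 0.4  0.5 -2.3] j6 10.0
row [-0.0005  0.      0.0008] [ 0.0001 -0.0001  0.0001] rows>= 0.0
```

```bash
python3 -m creep '[[0,0,0,0.002,0,0,0],[0,0,0,0.005,0,0,0],[0,0,0,0.005,0,0,0]]'
python3 - <<'E'
from station import r
r.capture("side");print(r.sense()["wrist_force"])
E
```

```text
time_s: 15.58
tcp_pos: [0.5226, -0.2432, 0.0648]
ee_rot: [[0.019, -1.0, -0.0], [-1.0, -0.019, -0.001], [0.001, 0.0, -1.0]]
wrist_force: [-2.3, 2.2, 4.4]
gripper_width: 0.087
[-2.01334698  1.16373934  4.94998159]
```

Contact with the stage, so I'll release: open only partway, so the fingers stay clear of the rocks, and rise.

```bash
python3 -m creep '[[0.4,0,0,-0.002,0,0,0],[0.4,0,0,-0.002,0,0,0],[0.4,0,0,-0.002,0,0,0],[0.4,0,0,-0.002,0,0,0],[0.4,0,0,-0.002,0,0,0]]'; python3 -m creep '[[0.4,0,0,-0.04,0,0,0],[0.4,0,0,-0.1,0,0,0],[0.4,0,0,-0.18,0,0,0],[0.4,0,0,-0.24,0,0,0],[0.4,0,0,-0.26,0,0,0]]';python3 go.py .4395 -.2446 .15 1.05;  python3 - <<'E'
from ov import *
p=np.load("scope.npy");c,s=np.cos(p[2]),np.sin(p[2])
q=(p[0]-.105*c,p[1]-.105*s,p[2])
for n,cr,k in(("side",(300,100,160,150),5),("top",(420,90,150,200),4)):
    im=r.capture(n);cv2.imwrite(f"pics/{n}8.png",im);ov(n,im,q,tray(.03),cr,k,f"pics/o8{n}.png")
E
```

```text
time_s: 16.05
tcp_pos: [0.5226, -0.2432, 0.0652]
ee_rot: [[0.019, -1.0, -0.0], [-1.0, -0.019, -0.001], [0.001, 0.0, -1.0]]
wrist_force: [-0.2, -0.5, 0.2]
gripper_width: 0.361
time_s: 16.47
tcp_pos: [0.5243, -0.2437, 0.1462]
ee_rot: [[0.02, -1.0, 0.005], [-1.0, -0.02, -0.002], [0.002, -0.005, -1.0]]
wrist_force: [0.7, -0.4, -0.0]
gripper_width: 0.4
t 16.47 p [ 0.5243 -0.2437  0.1462] g 0.4 F [ 0.7 -0.4 -0. ] j6 10.0
row [-0.0026  0.2826 -0.0142] [-0.0019  0.0007  0.5004] rows>= 12.6
```

View pics/o8side.png

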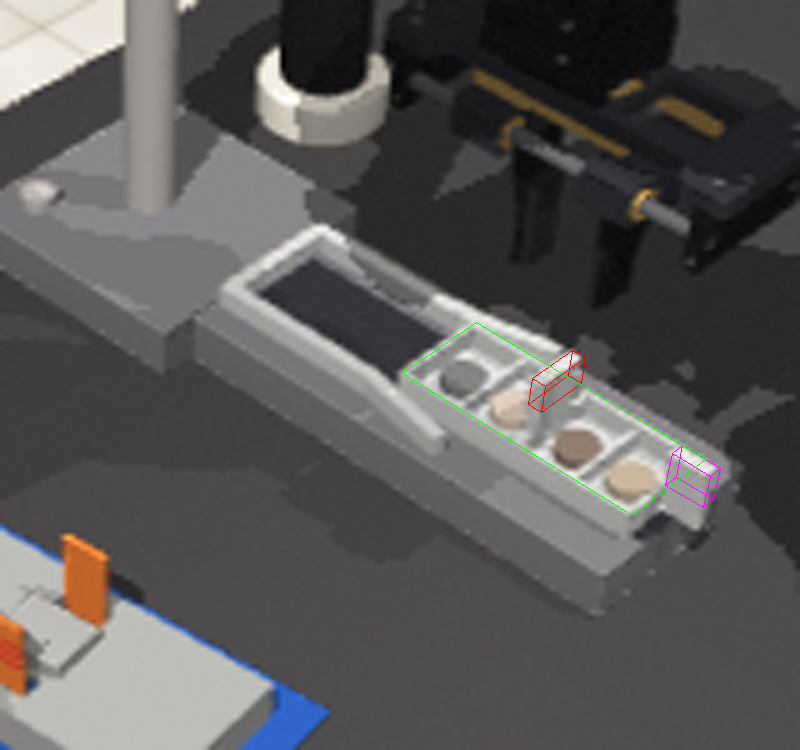

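View pics/o8top.png

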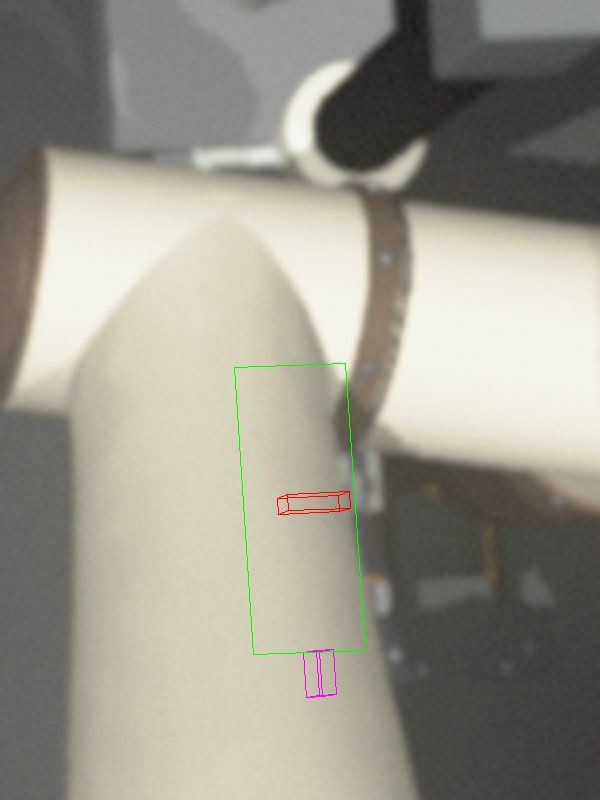

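The tray is released and within about 1 mm of the stage_front model. Now I'll turn and move over the lug.

```bash
python3 -m creep '[[0.4,0,0.05,-0.04,0,0,0.039],[0.4,0,0.1,-0.06,0,0,0.078],[0.4,0,0.16,-0.06,0,0,0.117],[0.4,-0.001,0.22,-0.06,0,0,0.156],[0.4,-0.002,0.28,-0.06,0,0,0.195]]'; python3 go.py .4395 -.2446 .15 1.05
```

```text
time_s: 16.98
tcp_pos: [0.4374, -0.2439, 0.1602]
ee_rot: [[-0.565, -0.825, -0.001], [-0.825, 0.565, 0.0], [0.0, 0.001, -1.0]]
wrist_force: [0.4, 0.0, -0.6]
gripper_width: 0.4
t 16.98 p [ 0.4374 -0.2439  0.1602] g 0.4 F [ 0.4  0.  -0.6] j6 -24.0
row [-0.0019 -0.0072  0.0339] [ 2.000e-04 -1.000e-04  3.032e-01] rows>= 7.6
```

```bash
python3 -m creep '[[0.4,-0.002,-0.007,0.02,0,0,0.039],[0.4,-0.002,-0.007,0.03,0,0,0.078],[0.4,-0.002,-0.007,0.03,0,0,0.117],[0.4,-0.002,-0.007,0.03,0,0,0.156],[0.4,-0.002,-0.007,0.03,0,0,0.195]]'; python3 -m creep '[[0.4,0,0,0,0,0,0.039],[0.4,0,0,0,0,0,0.078],[0.4,0,0,0,0,0,0.108],[0.4,0,0,0,0,0,0.108],[0.4,0,0,0,0,0,0.108]]' >/dev/null;python3 go.py .4395 -.2446 .1 1.05
python3 - <<'E'
from ov import *
p=np.load("scope.npy");c,s=np.cos(p[2]),np.sin(p[2])
q=(p[0]-.105*c,p[1]-.105*s,p[2])
for n,cr,k in(("side",(300,100,160,150),5),("top",(420,90,150,200),4)):
    im=r.capture(n);cv2.imwrite(f"pics/{n}9.png",im);ov(n,im,q,tray(.03),cr,k,f"pics/o9{n}.png")
E
```

```text
time_s: 17.4
tcp_pos: [0.4384, -0.2442, 0.1492]
ee_rot: [[-0.939, -0.344, -0.004], [-0.344, 0.939, 0.001], [0.003, 0.003, -1.0]]
wrist_force: [-0.0, 0.6, 0.2]
gripper_width: 0.407
t 17.82 p [ 0.4376 -0.244   0.1479] g 0.401 F [-0.1  0.2 -0.4] j6 -79.0
row [-0.0073 -0.0025  0.1598] [ 0.0007 -0.002  -0.0012] rows>= 1.2
```

View pics/o9side.png

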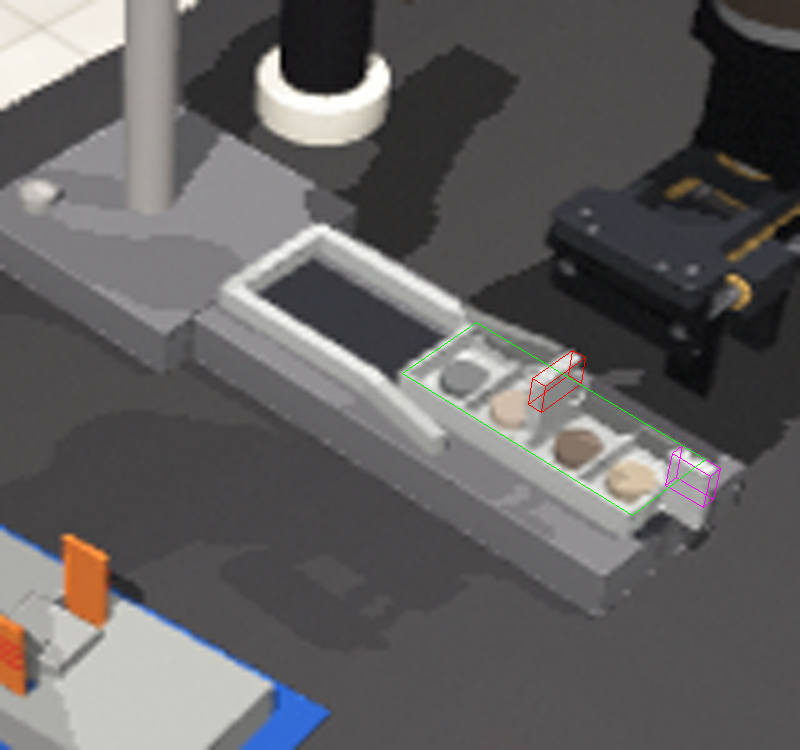

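View pics/o9top.png

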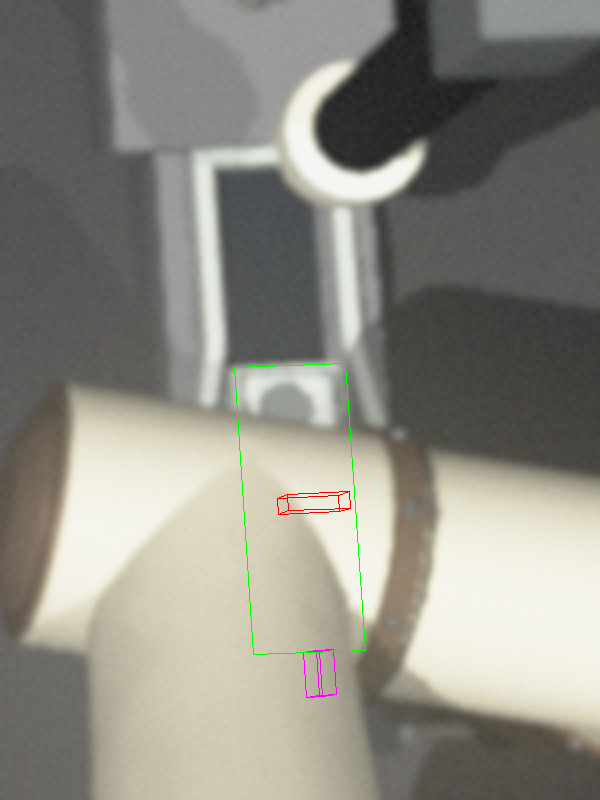

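```bash
python3 -m creep '[[0.4,-0.007,-0.002,0.08,0,-0.002,-0.001],[0.4,-0.007,-0.002,0.16,0,-0.002,-0.001],[0.4,-0.007,-0.002,0.2,0,-0.002,-0.001],[0.4,-0.007,-0.002,0.22,0,-0.002,-0.001],[0.4,-0.007,-0.002,0.22,0,-0.002,-0.001]]'; python3 go.py .4395 -.2446 .057 1.05
```

```text
time_s: 18.33
tcp_pos: [0.4388, -0.2444, 0.0811]
ee_rot: [[-1.0, -0.018, -0.002], [-0.018, 1.0, 0.003], [0.002, 0.003, -1.0]]
wrist_force: [-1.0, 0.5, -0.2]
gripper_width: 0.393
t 18.33 p [ 0.4388 -0.2444  0.0811] g 0.393 F [-1.   0.5 -0.2] j6 -78.0
row [-0.0025 -0.0011  0.0802] [ 0.0009 -0.0007 -0.0001] rows>= 0.6
```

```bash
python3 -m creep '[[0.4,-0.002,-0.001,0.03,0.001,-0.001,0],[0.4,-0.002,-0.001,0.06,0.001,-0.001,0],[0.4,-0.002,-0.001,0.08,0.001,-0.001,0],[0.4,-0.002,-0.001,0.08,0.001,-0.001,0],[0.4,-0.002,-0.001,0.08,0.001,-0.001,0]]'; python3 go.py .4395 -.2446 .057 1.05
```

```text
time_s: 18.75
tcp_pos: [0.4395, -0.2446, 0.0571]
ee_rot: [[-1.0, -0.018, 0.001], [-0.018, 1.0, -0.0], [-0.001, -0.0, -1.0]]
wrist_force: [-0.1, 0.3, 0.6]
gripper_width: 0.403
t 18.75 p [ 0.4395 -0.2446  0.0571] g 0.403 F [-0.1  0.3  0.6] j6 -78.0
row [-0.0001  0.0001  0.0003] [-0.0002  0.0002 -0.    ] rows>= 0.0
```

```bash
python3 -m creep '[[0,0,0,0,0,0,0],[0,0,0,0,0,0,0],[0,0,0,0,0,0,0],[0,0,0,0,0,0,0],[0,0,0,0,0,0,0]]'; python3 -m creep '[[0,0,0,0,0,0,0],[0,0,0,0,0,0,0]]'; python3 go.py .4875 -.2437 .057 1.05
```

```text
time_s: 19.17
tcp_pos: [0.4396, -0.2446, 0.0574]
ee_rot: [[-1.0, -0.018, 0.001], [-0.018, 1.0, -0.001], [-0.001, -0.001, -1.0]]
wrist_force: [0.1, 0.2, 0.5]
gripper_width: 0.107
time_s: 19.33
tcp_pos: [0.4396, -0.2447, 0.0574]
ee_rot: [[-1.0, -0.018, 0.001], [-0.018, 1.0, -0.001], [-0.001, -0.001, -1.0]]
wrist_force: [0.4, -0.6, -0.9]
gripper_width: 0.092
t 19.33 p [ 0.4396 -0.2447  0.0574] g 0.092 F [ 0.4 -0.6 -0.9] j6 -78.0
row [-0.1596  0.0003  0.0014] [-0.0002  0.0005 -0.    ] rows>= 1.1
```

```bash
python3 -m creep '[[0,-0.03,0,0,0,0,0],[0,-0.06,0,0,0,0,0],[0,-0.1,0,0,0,0,0],[0,-0.14,0,0,0,0,0],[0,-0.16,0,0,0,0,0]]'; python3 -m creep '[[0,0,0,0,0,0,0]]'>/dev/null; python3 go.py .5245 -.2431 .057 1.05;  python3 - <<'E'
from ov import *
p=np.load("scope.npy");c,s=np.cos(p[2]),np.sin(p[2]);t=r.sense()["tcp_pos"]
q=(t[0]+.083*c,t[1]+.083*s,p[2])
for n,cr,k in(("side",(300,100,160,150),5),):
    im=r.capture(n);ov(n,im,q,tray(.03),cr,k,f"pics/o10{n}.png")
E
```

```text
time_s: 19.75
tcp_pos: [0.4896, -0.2439, 0.0574]
ee_rot: [[-1.0, -0.019, 0.003], [-0.019, 1.0, -0.001], [-0.003, -0.001, -1.0]]
wrist_force: [-1.8, -0.3, 2.7]
gripper_width: 0.088
t 19.83 p [ 0.4906 -0.2439  0.0574] g 0.089 F [-2.4  0.2  4. ] j6 -79.0
row [-0.1129  0.0003  0.0014] [-0.0004  0.0007  0.0005] rows>= 0.8
```

View pics/o10side.png

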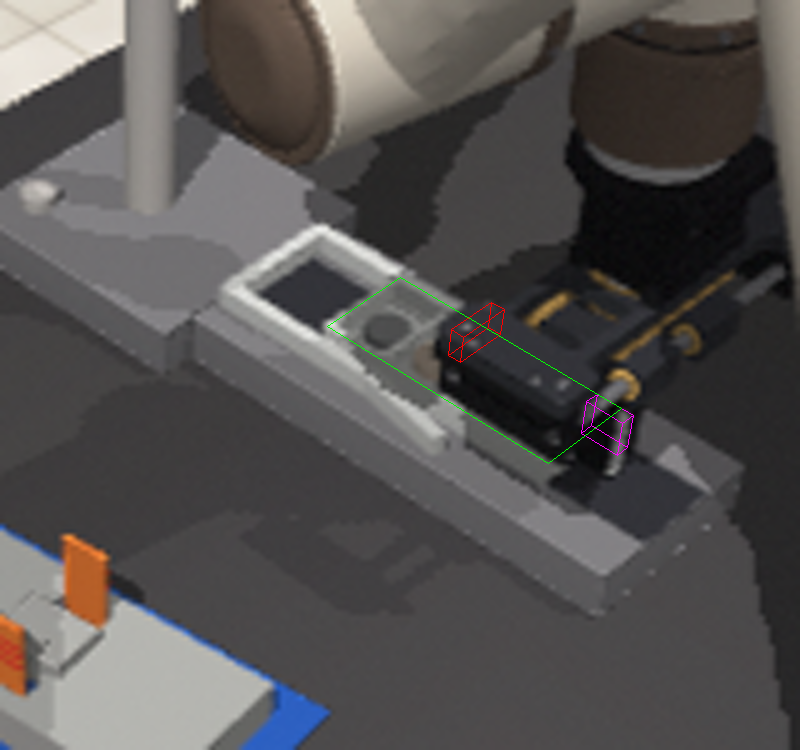

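```bash
python3 -m creep '[[0,-0.03,0,0,0,0,0],[0,-0.06,0,0,0,0,0],[0,-0.09,0,0,0,0,0],[0,-0.113,0,0,0,0,0],[0,-0.113,0,0,0,0,0]]'; python3 -m creep '[[0,0,0,0,0,0,0]]'>/dev/null; python3 go.py .5445 -.2427 .057 1.05
```

```text
time_s: 20.3
tcp_pos: [0.5264, -0.2432, 0.0573]
ee_rot: [[-1.0, -0.02, 0.005], [-0.02, 1.0, -0.002], [-0.005, -0.002, -1.0]]
wrist_force: [1.3, -0.1, 0.5]
gripper_width: 0.085
t 20.38 p [ 0.5265 -0.2432  0.0573] g 0.093 F [-2.5 -0.   3.5] j6 -80.0
row [-0.0601  0.0005  0.0014] [-0.0006  0.0013  0.0007] rows>= 0.4
```

```bash
python3 -m creep '[[0,-0.01,0,0,0,0.001,0],[0,-0.02,0,0,0,0.001,0],[0,-0.03,0,0,0,0.001,0],[0,-0.04,0,0,0,0.001,0],[0,-0.05,0,0,0,0.001,0]]'; python3 -m creep '[[0,0,0,0,0,0,0]]'>/dev/null; python3 go.py .5445 -.2427 .057 1.05
```

```text
time_s: 20.8
tcp_pos: [0.5416, -0.2429, 0.0574]
ee_rot: [[-1.0, -0.021, 0.001], [-0.021, 1.0, -0.002], [-0.001, -0.002, -1.0]]
wrist_force: [-1.3, -0.8, 0.9]
gripper_width: 0.092
t 20.88 p [ 0.5425 -0.2429  0.0574] g 0.086 F [-0.  0.  2.] j6 -80.0
row [-0.0067  0.0005  0.0014] [-0.0007  0.0006  0.0008] rows>= 0.0
```

```bash
python3 -m creep '[[0,-0.004,0,0,0,0,0],[0,-0.008,0,0,0,0,0],[0,-0.008,0,0,0,0,0]]'; python3 go.py .5445 -.2427 .057 1.05
```

```text
time_s: 21.13
tcp_pos: [0.5448, -0.2428, 0.0574]
ee_rot: [[-1.0, -0.021, 0.001], [-0.021, 1.0, -0.002], [-0.001, -0.002, -1.0]]
wrist_force: [-2.3, 0.6, 1.9]
gripper_width: 0.091
t 21.13 p [ 0.5448 -0.2428  0.0574] g 0.091 F [-2.3  0.6  1.9] j6 -80.0
row [0.0009 0.0005 0.0013] [-0.0006  0.0004  0.0008] rows>= 0.0
```

```bash
python3 -m creep '[[0,-0.003,0,0,0,0,0],[0,-0.006,0,0,0,0,0],[0,-0.006,0,0,0,0,0]]'; python3 go.py .5445 -.2427 .057 1.05;python3 - <<'E'
from ov import *
p=np.load("scope.npy")
im=r.capture("top");ov("top",im,p,tray(.03),(420,90,150,200),4,"pics/o11top.png")
im=r.capture("side");ov("side",im,p,tray(.03),(300,100,160,150),5,"pics/o11side.png")
E
```

```text
time_s: 21.38
tcp_pos: [0.5448, -0.2428, 0.0574]
ee_rot: [[-1.0, -0.02, -0.002], [-0.02, 1.0, -0.001], [0.002, -0.001, -1.0]]
wrist_force: [-5.0, -0.0, 5.0]
gripper_width: 0.091
t 21.38 p [ 0.5448 -0.2428  0.0574] g 0.091 F [-5. -0.  5.] j6 -81.0
row [0.0011 0.0004 0.0013] [-0.0005 -0.0008  0.0007] rows>= 0.0
```

View pics/o11top.png

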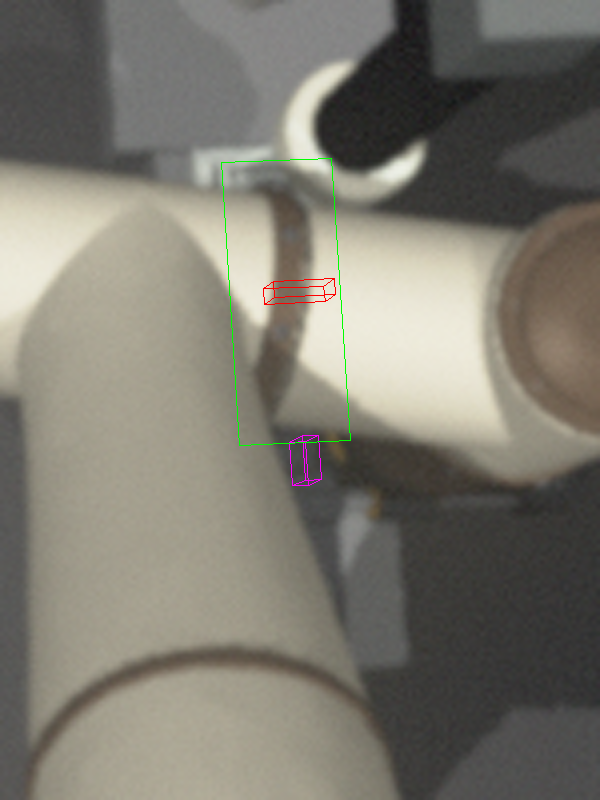

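View pics/o11side.png

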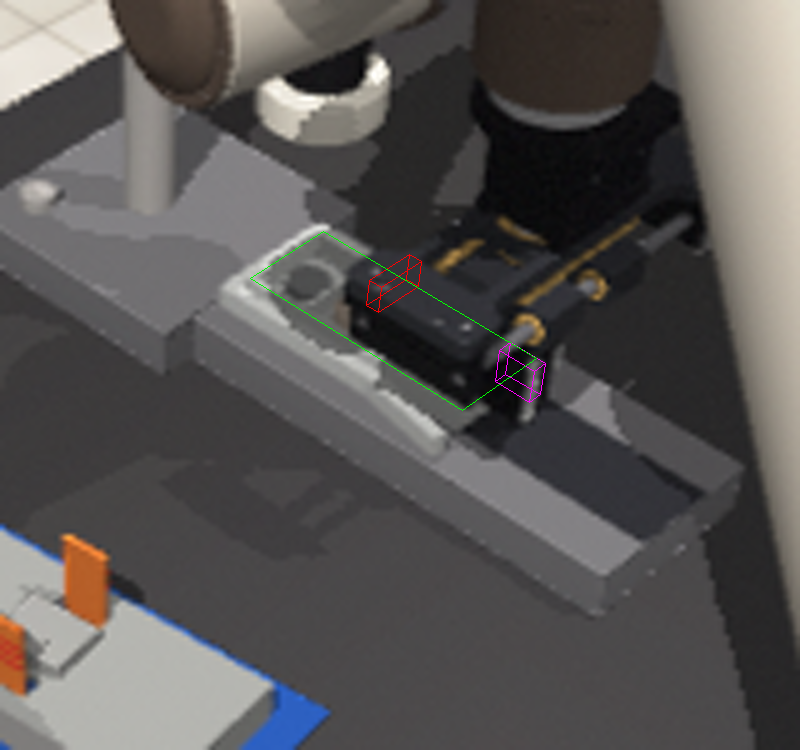

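The tray is against the stop: position holds at x=0.5448 while the force builds to 5 N. I'll release, rise and back away.

```bash
python3 -m creep '[[0.4,0,0,0,0,0,0],[0.4,0,0,0,0,0,0],[0.4,0,0,0,0,0,0],[0.4,0,0,0,0,0,0],[0.4,0,0,0,0,0,0]]'; python3 -m creep '[[0.4,0,0,-0.04,0,0,0],[0.4,0,0,-0.1,0,0,0],[0.4,0,0,-0.18,0,0,0],[0.4,0.03,0,-0.26,0,0,0],[0.4,0.08,0,-0.32,0,0,0]]'; python3 -m creep '[[0.4,0.1,0,-0.08,0,0,0],[0.4,0.2,0.0,-0.16,0,0,0],[0.4,0.3,0,-0.2,0,0,0],[0.4,0.4,0,-0.2,0,0,0],[0.4,0.45,0,-0.2,0,0,0]]'
```

```text
time_s: 21.9
tcp_pos: [0.5449, -0.2428, 0.0572]
ee_rot: [[-1.0, -0.02, -0.002], [-0.02, 1.0, -0.001], [0.002, -0.001, -1.0]]
wrist_force: [-1.2, -0.2, 0.3]
gripper_width: 0.357
time_s: 22.32
tcp_pos: [0.5237, -0.2434, 0.1554]
ee_rot: [[-1.0, -0.022, 0.003], [-0.022, 1.0, -0.003], [-0.003, -0.003, -1.0]]
wrist_force: [0.2, 0.2, 0.2]
gripper_width: 0.4
time_s: 22.73
tcp_pos: [0.3866, -0.2459, 0.2164]
ee_rot: [[-1.0, -0.021, 0.007], [-0.021, 1.0, -0.003], [-0.007, -0.003, -1.0]]
wrist_force: [-0.9, 1.0, -0.2]
gripper_width: 0.402
```

```bash
python3 -m creep '[[0.4,0,0,0,0,0,0],[0.4,0,0,0,0,0,0]]'
python3 - <<'E'
from ov import *
p=np.load("scope.npy")
im=r.capture("top");cv2.imwrite("pics/top12.png",im);ov("top",im,p,tray(.03),(420,90,150,200),4,"pics/o12top.png")
im=r.capture("side");cv2.imwrite("pics/side12.png",im);ov("side",im,p,tray(.03),(300,100,160,150),5,"pics/o12side.png")
E
```

```text
time_s: 22.9
tcp_pos: [0.3869, -0.246, 0.2174]
ee_rot: [[-1.0, -0.021, 0.01], [-0.021, 1.0, -0.004], [-0.01, -0.004, -1.0]]
wrist_force: [0.6, -0.1, -0.3]
gripper_width: 0.4
```

View pics/o12side.png

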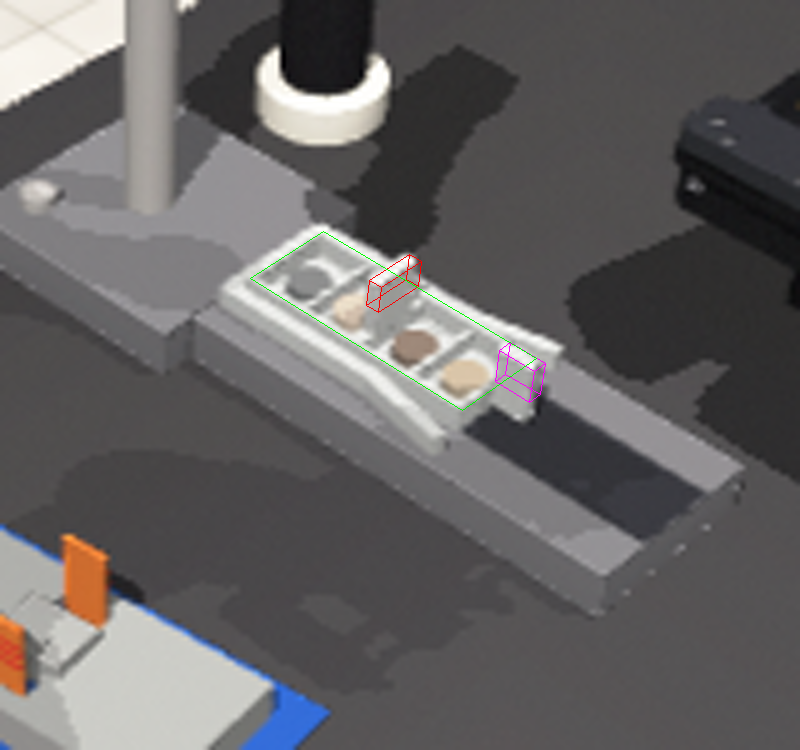

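View pics/o12top.png

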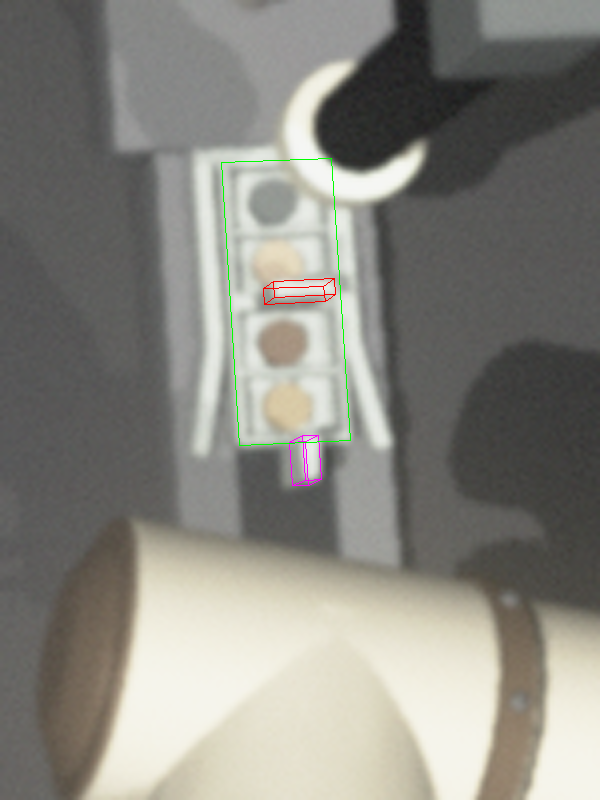

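View pics/top12.png

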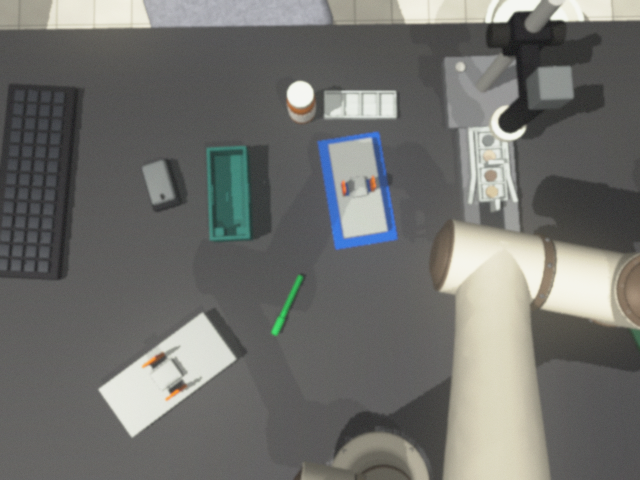

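The tray is home, the cover is centred on the mat, and the bystanders sit at their original pixels. Handing in.

Run:
```python
from station import r
print(r.finish_job(), r.sense()["time_s"])
```

```text
the job is handed in; nothing more can be done
the job is handed in; nothing more can be done
```

The job is done and handed in at about 23 s of the 72 s allowed. `finish_job` gives no verdict, so the points below come from my own checks.

- **Cover:** I took the smaller cover off with both tabs squeezed (jaw opening about 47 mm while lifting). I laid it right way up on the blue mat at (0.590, 0.027), which matches the mat's measured centre, and let go.
- **Tray:** I lifted it by the middle divider and set it on the open front of the stage about 105 mm before home. I let go there, took it again by the lug and slid it in until it stopped, with 5 N building and no further movement. I then released it and backed the arm away.
- **Last pictures:** The tray matches the home model in both cameras to about 1 mm, lug outward. The cover is centred on the mat, and the jar, marker, spare tray and mouse are where they started. The arm was clear, and no bump against the microscope showed in the wrist forces.
- **Small disagreements:** While carried, the tray hung about 0.02–0.03 rad out of level. The case model was about 1 px off in the side view. Neither showed any effect afterwards.

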